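# Load the countertop dish dryer

### The job

Pull the dish dryer's front door down until it lies fully open, draw its tray out to the stop, and stand every green tumbler and white cup from the drainer upright on the tray, mouth up, lowering each onto the tray floor before letting go rather than dropping it. When they are all in, push the tray fully home and swing the door back up until it is fully closed. Leave the bowl, lunchbox, spatula, soap bottle, sponge and jar where they are.

Things in the scene. Friction and masses are not known exactly. Their poses are not given: they have to be found in the camera images.
- dryer: white countertop dish dryer, 300 deep (x) x 380 wide (y) x 205 high, fixed; origin at the centre of its underside; its own x axis points from the front (robot side) to the back, y to the left seen from the robot, z up. The roof is 10 thick, its top at 205, and it begins 60 behind the front plane, which leaves the tray's handle free from above once the door is open
- dryer_door (a joint): bottom-hinged dark steel front door, 380 wide x 145 high x 12 thick; rad, 0 = closed (upright), 1.571 = fully open (lying level towards the robot); the stiff hinge holds it at any angle. May start slightly ajar
- door_hinge (a point): middle of the door's hinge line (which runs along the dryer's y), 55 above the counter, at the dryer's front plane and on the door's inner face; fixed to the dryer
- door_handle (a point): centre of the door's handle, a round steel bar 10 in diameter and 150 long along the dryer's y, held by a post at each end, 38 beyond the door's top edge and in the plane of the door (183 from the hinge line along the door and 6 in front of the inner face). Bar 238 above the counter when closed, 49 when the door lies open. The point turns with the door: its z points from the hinge to the handle
- dryer_tray (a joint): steel tray inside the dryer; m, 0 = fully home, 0.17 = out at its stop, sliding along the dryer's -x (towards the robot). It only comes out over the open door
- tray_handle (a point): centre of the tray's blue handle, a round bar 10 in diameter and 120 long along the dryer's y, on two end posts over the tray's front wall, 182 above the counter and 62 above that wall; with the tray home it is 47 in front of the roof's edge, and the roof's top is 23 higher than it. Moves with the tray
- tray_floor (a point): centre of the tray's inner floor, 75 above the counter; axes as the dryer's; moves with the tray. The floor is 220 (x) x 322 (y) inside walls 5 thick that stand 45 above it. Inside the dryer there are 120 from this floor to the roof
- drainer: fixed stainless steel drainer, 400 (x) x 330 (y), its floor 10 above the counter, rim 20 high, a plate rack with plates (155 high) standing beyond its +x end; origin at the centre of the underside of the drainer floor
- tumbler1: green glass tumbler, straight-sided, 62 in diameter, 85 high, open at the top, standing in the drainer; origin at the centre of its underside, z up. May be absent
- tumbler2: second green glass tumbler, same as the first. May be absent
- cup1: white melamine cup without handle, 62 in diameter at the rim and 54 at the foot, 70 high, open at the top, standing in the drainer; origin at the centre of its underside, z up. May be absent
- cup2: second white cup, same as the first. May be absent
- bowl: white melamine bowl, 100 in diameter, 50 high, standing in the drainer; stays there. Origin at the centre of its underside
- lunchbox: closed green plastic lunchbox 120 x 170 x 63 on the counter to the left; leave alone. Origin under its centre
- spatula: wooden spatula 280 long lying on the counter to the left; leave alone
- soap: yellow soap bottle, 60 in diameter, 190 high; leave alone. Origin under its centre
- sponge: yellow sponge block 110 x 70 x 35 on the counter to the right; leave alone. Origin under its centre
- jar: amber glass jar, 70 in diameter, 110 high, on the left; leave alone. Origin under its centre
Not all that is in view belongs to the job. Leave any pink or yellow look-alike of the tumbler2 alone.

How it is judged:
By the outcome, as a careful person would: the job done as asked, in the order asked, and still so for the second after the job is handed in, with the robot touching nothing.
Of tumbler1, tumbler2, cup1, cup2 only 2 to 4 are there at a start; the rules pass over those that are not, and their reading is None.
At some moment in a run one of tumbler1, tumbler2, cup1, cup2 may be knocked a few centimetres aside while the robot is not near it.
It also fails if it takes over 210 s, if anything falls off the work surface, if the arm or the gripper's body presses on something with over 40 N, if the wrist force passes 120 N, or if a joint passes its speed limit or range.

### The arm

A 7-joint arm with a two-finger parallel gripper is mounted at the origin on the work surface. World frame = base frame: x ahead of the robot, y to its left, z up, the work surface at z = 0. Lengths are in m, angles in rad, forces in N, time in s.
With the tool pointing down it reaches from about 0.425 to 0.875 m from the base axis. Payload 4.7 kg.
Tool frame: the origin (TCP) lies at the very end of the fingers, on their centre line; the grasp point (between the pads) lies 19 mm behind it; x points along the fingers, z is the direction in which the jaws open and shut, and the axes are right-handed (so a half turn about x gives the same grasp; the last joint's range is limited). The gripper opens to 87 mm and grips with 3 to 60 N. Pads are 19 mm wide; open, the fingers measure 117 mm over their backs; the gripper's body (75 mm by 190 mm) begins 51 mm behind the grasp point.
Start: joints at [1.14, 0.321, -0.07, 1.45, 0.023, 1.371, -0.057], TCP at [0.28, -0.587, 0.223] pointing down, gripper open.
Joint ranges: [-2.86, 2.86], [-0.3, 2.09], [-1.38, 1.24], [0.06, 2.45], [-1.56, 4.7], [0.09, 2.05], [-2.69, 2.69]. Speed limits (rad/s): [2.57, 2.57, 3.14, 3.14, 3.14, 3.14, 3.14].

### API

Orientations are given as a rotation vector (axis times angle).
In Python, from bench import telemetry, viewer, workorder gives the robot as it stands.
- The arm moves only by the shell command python3 -m creep 'ROWS' [FORCE]. ROWS is JSON, a list of rows, each an object of numbers: "fingers": the opening, from 0 (shut) to 1 (fully open); "x", "y", "z": the shift along the tool's x, y, z in units of 40 mm (1.0 is 40 mm); "twist": the turn about the tool's x in units of 5 degrees (1.0 is 5 degrees). In form: [{"fingers": .., "x": .., "y": .., "z": .., "twist": ..}, ...]. A call has 1 to 20 rows; each row is the pose to reach, as a shift and turn from the pose commanded when the call began, along the tool's axes at that moment; what a row does not reach only later rows make up. A row lasts 1/12 s, in which the tool goes at most 41.7 mm and 7.16 degrees, less where a joint would pass 70% of its speed; a pose out of reach is approached as far as the arm can. A call with a gripper value outside its range is refused whole. The fingers move at their own pace and stop on an object; FORCE is the grip in N (left out, the last holds). Time passes only in rows, so rows that repeat a pose let the fingers close. It gives the time, the measured TCP pose, the force and the opening at its end, in the units of the state.
- telemetry.get_state(): the state, without advancing time (a new reading comes with each control period).
- viewer.get_image(name): name is "scene" or "top" or "wrist"; returns a dict with "pixels" (480x640x3 uint8, red, green, blue), "z_map" (480x640 float32, m along the optical axis (not along the pixel's ray), 0 where there is no reading), "K" (3x3 intrinsics, pixels), "xyz" and "attitude" of the camera in the world. Camera axes: x right, y up, looking along -z (the intrinsics and any distortion apply to the point x, -y, -z); pixel columns grow to the right and rows downward; lengths in m; the calibration is good to about 2 mm. A picture is of the moment at which its call begins.
- workorder.close_job(): hands the job in, once; it reports no verdict.
The state is a dict: "time": time; "joint_positions": joint angles; "qd": joint speeds; "joint_torque": joint torques, N m; "position": TCP position; "tool_rot": TCP orientation; "ft_force": force on the tool from outside, world axes, zero at the start; "torque": the same for the moment, N m; "grip_width": opening from 0.0 (shut) to 1.0 (fully open).
Only numpy, scipy, OpenCV 4.12 (cv2) and the standard library are available. Lean on these libraries where they do the work, as an engineer would, in place of code of your own. Each camera call takes 0.05 s, during which the arm holds its last target.

## Working session

There is one attempt and no reset: what is moved stays moved. The work goes in short steps, Python scripts to look and compute and a shell command to move; the robot and the scene stay as the last step left them, time stands still between calls to the robot, and variables do not carry over. Pictures are saved under pics/ and viewed, and the job is handed in when it is done.

```bash
ls; mkdir -p pics
python3 - <<'E'
from bench import telemetry, viewer
import cv2,numpy as np
s=telemetry.get_state();print(s)
for n in("scene","top","wrist"):
    d=viewer.get_image(n);cv2.imwrite(f"pics/a_{n}.png",d["pixels"][:,:,::-1]);np.savez(f"pics/a_{n}.npz",**d)
    print(n,d["K"],d["xyz"],d["attitude"],[k for k in d])
E
```

```text
pics
{'time': 0.0, 'joint_positions': array([ 1.14009689,  0.32181136, -0.07006261,  1.45167964,  0.02259265,
        1.3707687 , -0.05694193]), 'qd': array([ 0.00068252,  0.00063988,  0.00167861, -0.00025024,  0.00111776,
       -0.00059913, -0.00164418]), 'joint_torque': array([-9.09007031e-05, -4.91289282e+01, -4.04202528e-01, -3.12525308e+01,
       -6.39335182e-02,  4.35924833e-02,  1.60478262e-04]), 'position': array([ 0.27939007, -0.58628621,  0.22146655]), 'tool_rot': array([ 0.87662177,  1.38905955, -0.87511172]), 'ft_force': array([-0.68681642, -0.7176372 ,  0.60636995]), 'torque': array([ 0.02585974, -0.03462282, -0.00391164]), 'grip_width': 1.0001315555960282}
scene [[474.86600143   0.         321.71982595]
 [  0.         474.86600143 249.23707347]
 [  0.           0.           1.        ]] [ 0.93219283 -0.7458034   1.2338932 ] [0.66972009 0.17560922 0.5074383 ] ['pixels', 'z_map', 'K', 'xyz', 'attitude']
top [[548.25022648   0.         318.9400281 ]
 [  0.         548.25022648 240.54257883]
 [  0.           0.           1.        ]] [0.16858145 0.02227568 1.64753405] [ 0.1715947  -0.17679626 -1.53390825] ['pixels', 'z_map', 'K', 'xyz', 'attitude']
wrist [[352.93500992   0.         321.52222084]
 [  0.         352.93500992 245.83837169]
 [  0.           0.           1.        ]] [ 0.3554293  -0.54994075  0.38348082] [-0.27545074  0.17563236 -1.11643509] ['pixels', 'z_map', 'K', 'xyz', 'attitude']
```

View pics/a_scene.png

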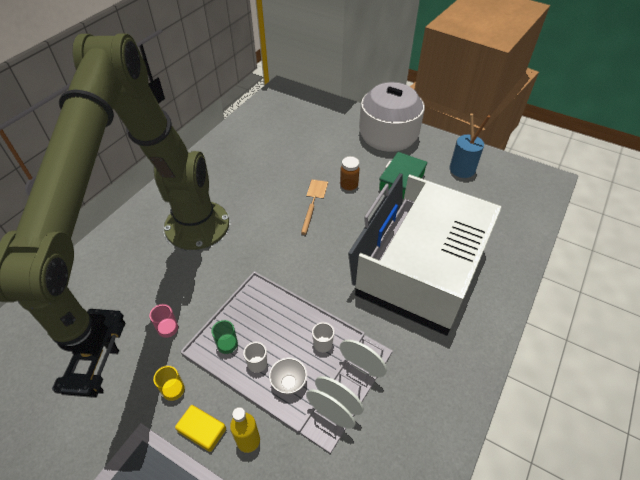

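View pics/a_top.png

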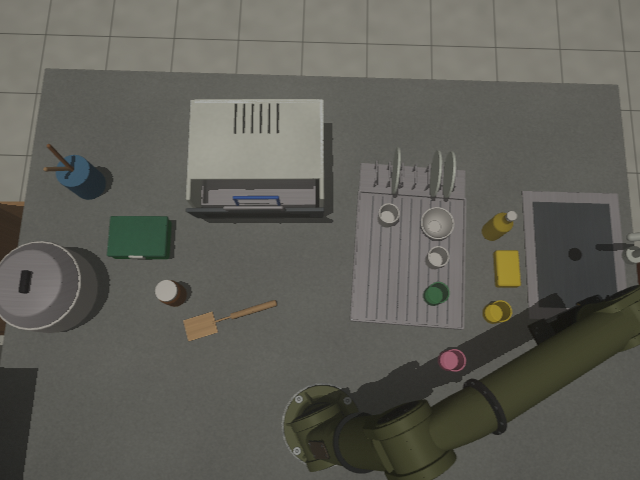

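View pics/a_wrist.png

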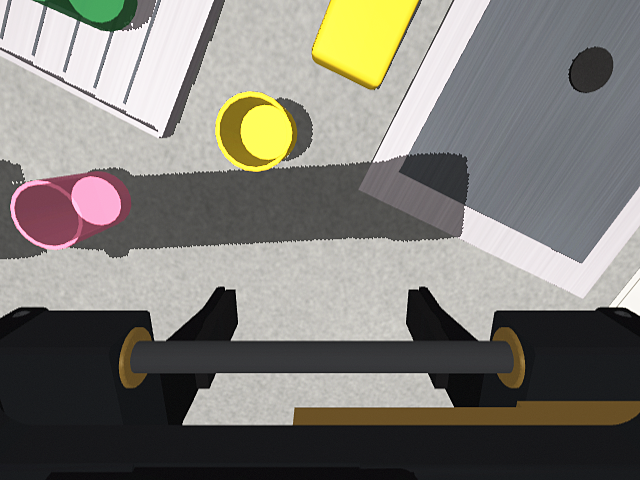

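```bash
cat > h.py <<'E'
import numpy as np, cv2
from scipy.spatial.transform import Rotation as R
from bench import telemetry, viewer
def grab(n,name=None):
    d=viewer.get_image(n)
    if name: cv2.imwrite(f"pics/{name}.png",d["pixels"][:,:,::-1])
    return d
def cloud(d):
    v,u=np.mgrid[:480,:640]; z=d["z_map"]; K=d["K"]
    p=np.stack([(u-K[0,2])/K[0,0]*z,-(v-K[1,2])/K[1,1]*z,-z],-1)
    P=p@R.from_rotvec(d["attitude"]).as_matrix().T+d["xyz"]
    P[z<=0]=np.nan
    return P
def blobs(mask,P,minpix=25):
    n,l,st,c=cv2.connectedComponentsWithStats(mask.astype(np.uint8))
    for i in range(1,n):
        if st[i,4]<minpix: continue
        Q=P[l==i]; Q=Q[~np.isnan(Q[:,0])]
        if len(Q)==0: continue
        print("  px",c[i].round(),"n",st[i,4],"lo",np.percentile(Q,2,0).round(3),"hi",np.percentile(Q,98,0).round(3))
def rim(d,P,mask,zt,tol=.006):
    "circle fit of points of mask near height zt"
    Q=P[mask&(abs(P[...,2]-zt)<tol)][:,:2]
    (c,r)=cv2.minEnclosingCircle((Q*1000).astype(np.float32))
    A=np.c_[2*Q,np.ones(len(Q))];s=np.linalg.lstsq(A,(Q**2).sum(1),rcond=None)[0]
    return np.array(c)/1000,r/1000,s[:2],np.sqrt(s[2]+s[0]**2+s[1]**2),len(Q)
E
python3 - <<'E'
from h import *
for n in("top","scene"):
    d=dict(np.load(f"pics/a_{n}.npz"));P=cloud(d)
    hsv=cv2.cvtColor(d["pixels"],cv2.COLOR_RGB2HSV);H,S,V=[hsv[...,i].astype(int) for i in range(3)]
    print(n)
    for nm,m in dict(green=(H>50)&(H<90)&(S>120),blue=(H>105)&(H<130)&(S>150),pink=(H>150)&(S>70),yellow=(H>22)&(H<32)&(S>180)).items():
        print(nm);blobs(m,P)
    print("counter z",np.nanmedian(P[340:360,50:250,2]) if n=="top" else "")
    w=(S<40)&(V>100)
    x,y,z=P[...,0],P[...,1],P[...,2]
    dr=(z>.195)&(z<.215)&(x>.3)
    print("roof");blobs(dr,P,300)
    print("hi 0.06-.1 in drainer"); blobs((z>.045)&(z<.11)&(y<-.0)&(y>-.5)&(x>.25)&(x<.85),P)
    m=dr&(x<1.2)
    q=P[m]; print(cv2.minAreaRect((q[:,:2]*1000).astype(np.float32)))
    print("handle");blobs((z>.215)&(z<.26)&(x>.3)&(x<.8)&(abs(y)<.5),P)
E
```

```text
top
green
blue
pink
  px [452. 360.] n 517 lo [ 0.165 -0.413  0.001] hi [ 0.22  -0.334  0.09 ]
yellow
counter z -0.001472769392501183
roof
  px [255. 140.] n 10979 lo [0.662 0.026 0.198] hi [0.902 0.392 0.211]
  px [ 26. 281.] n 421 lo [0.328 0.761 0.195] hi [0.399 0.829 0.214]
hi 0.06-.1 in drainer
  px [394. 173.] n 119 lo [ 0.678 -0.2    0.047] hi [ 0.81  -0.194  0.109]
  px [433. 175.] n 193 lo [ 0.672 -0.321  0.046] hi [ 0.805 -0.313  0.108]
  px [447. 176.] n 213 lo [ 0.67  -0.36   0.046] hi [ 0.805 -0.353  0.109]
  px [375. 172.] n 41 lo [ 0.716 -0.145  0.049] hi [ 0.778 -0.14   0.084]
  px [388. 172.] n 42 lo [ 0.714 -0.186  0.05 ] hi [ 0.778 -0.18   0.082]
  px [402. 173.] n 41 lo [ 0.712 -0.226  0.05 ] hi [ 0.778 -0.219  0.082]
  px [415. 173.] n 43 lo [ 0.711 -0.266  0.049] hi [ 0.776 -0.259  0.084]
  px [428. 174.] n 46 lo [ 0.71  -0.306  0.05 ] hi [ 0.772 -0.3    0.084]
  px [441. 176.] n 46 lo [ 0.707 -0.345  0.052] hi [ 0.77  -0.339  0.082]
  px [454. 179.] n 36 lo [ 0.705 -0.385  0.05 ] hi [ 0.767 -0.378  0.086]
  px [388. 213.] n 199 lo [ 0.585 -0.21   0.047] hi [ 0.
[... 2242 characters left out ...]
9]
  px [287. 372.] n 346 lo [ 0.545 -0.375  0.046] hi [ 0.638 -0.281  0.063]
  px [170. 374.] n 228 lo [ 0.303 -0.499  0.046] hi [ 0.363 -0.47   0.087]
  px [349. 380.] n 68 lo [ 0.71  -0.266  0.049] hi [ 0.773 -0.26   0.08 ]
  px [339. 398.] n 452 lo [ 0.673 -0.325  0.05 ] hi [ 0.805 -0.318  0.109]
  px [330. 411.] n 473 lo [ 0.671 -0.365  0.048] hi [ 0.803 -0.358  0.109]
  px [325. 419.] n 73 lo [ 0.706 -0.386  0.048] hi [ 0.767 -0.379  0.08 ]
  px [256. 432.] n 33 lo [ 0.605 -0.5    0.047] hi [ 0.613 -0.484  0.108]
((560.6574096679688, 846.6195068359375), (542.636474609375, 1729.0809326171875), 8.009078979492188)
handle
  px [375. 202.] n 163 lo [0.568 0.122 0.216] hi [0.581 0.277 0.244]
```

Run:
```python
from h import *
for n in("top","scene"):
    d=dict(np.load(f"pics/a_{n}.npz"));P=cloud(d);x,y,z=P[...,0],P[...,1],P[...,2]
    q=P[(z>.198)&(z<.215)&(x>.655)&(x<.95)&(y>-.05)&(y<.45)]
    print(n,cv2.minAreaRect((q[:,:2]*1000).astype(np.float32)), np.median(q[:,2]))
    for lo in np.arange(.04,.38,.04):
        s=q[(q[:,1]>lo)&(q[:,1]<lo+.01)];print(lo+.005,s[:,0].min().round(4),s[:,0].max().round(4),end=' | ')
    for lo in np.arange(.68,.9,.04):
        s=q[(q[:,0]>lo)&(q[:,0]<lo+.01)];print(lo+.005,s[:,1].min().round(4),s[:,1].max().round(4),end=' | ')
    print()
    h=P[(z>.23)&(z<.26)&(x>.5)&(x<.62)&(y>.12)&(y<.285)]
    f=np.polyfit(h[:,1],h[:,0],1);print("bar",h.mean(0),f,h[:,2].max(),h[:,1].min(),h[:,1].max())
s=telemetry.get_state();print(R.from_rotvec(s["tool_rot"]).as_matrix().round(3))
```

```text
top ((779.2086791992188, 210.12164306640625), (258.8853759765625, 381.27105712890625), 1.7330528497695923) 0.2045947438657314
0.045 0.6723 0.9128 | 0.085 0.6706 0.9106 | 0.125 0.6691 0.9096 | 0.165 0.6682 0.9082 | 0.20500000000000002 0.667 0.9068 | 0.24500000000000002 0.6646 0.9041 | 0.285 0.6627 0.9057 | 0.325 0.662 0.9032 | 0.365 0.6606 0.9019 | 0.685 0.0192 0.3949 | 0.7250000000000001 0.0203 0.3983 | 0.7650000000000001 0.0215 0.396 | 0.8050000000000002 0.0227 0.3987 | 0.8450000000000002 0.0237 0.4029 | 0.8850000000000002 0.0249 0.4026 | 
bar [0.57287904 0.20367529 0.23846479] [-0.03428007  0.57986104] 0.24579181007803297 0.12336699627514987 0.2813461022952095
scene ((776.989501953125, 210.1394805908203), (255.115478515625, 389.3878479003906), 1.943215250968933) 0.20515244561000967
0.045 0.6694 0.9094 | 0.085 0.6693 0.9077 | 0.125 0.6684 0.9074 | 0.165 0.6668 0.9056 | 0.20500000000000002 0.6661 0.9038 | 0.24500000000000002 0.6658 0.9032 | 0.285 0.6642 0.9014 | 0.325 0.6619 0.9006 | 0.365 0.6601 0.8988 | 0.685 0.0167 0.3981 | 0.7250000000000001 0.0176 0.3976 | 0.7650000000000001 0.0187 0.3985 | 0.8050000000000002 0.0185 0.398 | 0.8450000000000002 0.0214 0.4005 | 0.8850000000000002 0.0217 0.4044 | 
bar [0.57388599 0.19678527 0.23867354] [-0.03143395  0.58007173] 0.2450000016424596 0.12110364972497323 0.2822822929232701
[[-0.001  0.903  0.43 ]
 [ 0.001  0.43  -0.903]
 [-1.    -0.    -0.001]]
```

```bash
cat >> h.py <<'E'
PSI=.033
FX=np.array([np.cos(PSI),np.sin(PSI)]);FY=np.array([-np.sin(PSI),np.cos(PSI)])
F0=np.array([.606,.204])   # hinge mid, front plane
def dw(u,v): return F0+FX*u+FY*v   # dryer front frame (u inward,v left) -> world
def plan(xy,z,yaw=None,s=None):
    "yaw = direction of tool z (deg, world)"
    s=s or telemetry.get_state();M=R.from_rotvec(s["tool_rot"]).as_matrix();p=s["position"]
    t=M.T@(np.array([*xy,z])-p)/.04
    y0=np.degrees(np.arctan2(M[1,2],M[0,2]))
    tw=None
    if yaw is not None:
        d=(yaw-y0+90)%180-90; tw=-d/5
    print("t%.2f p"%s["time"],p.round(4),"yaw%.1f"%y0,"F",s["ft_force"].round(1),"g%.3f"%s["grip_width"],"-> x %.3f y %.3f z %.3f twist"%tuple(t),tw, "rows",np.linalg.norm(t)*40/41.7)
    return t,tw
E
python3 - <<'E'
from h import *
plan([.573,.203],.31,1.9)
E
```

```text
t0.15 p [ 0.2795 -0.5864  0.2217] yaw-64.5 F [ 0.2  0.3 -0.1] g1.000 -> x -2.187 y 15.116 z -14.660 twist -13.282579218476542 rows 20.30726706136698
```

```bash
python3 -m creep '[{"fingers":1,"x":-0.8,"y":1,"z":-1,"twist":-1},{"fingers":1,"x":-1.6,"y":2,"z":-2,"twist":-2},{"fingers":1,"x":-2.1,"y":3,"z":-3,"twist":-3},{"fingers":1,"x":-2.1,"y":4,"z":-4,"twist":-4},{"fingers":1,"x":-2.1,"y":6,"z":-6,"twist":-5},{"fingers":0.6,"x":-2.1,"y":8,"z":-8,"twist":-7},{"fingers":0.6,"x":-2.1,"y":10,"z":-10,"twist":-9},{"fingers":0.6,"x":-2.1,"y":12,"z":-12,"twist":-11},{"fingers":0.6,"x":-2.19,"y":15.1,"z":-14.7,"twist":-13.3},{"fingers":0.6,"x":-2.19,"y":15.1,"z":-14.7,"twist":-13.3},{"fingers":0.6,"x":-2.19,"y":15.1,"z":-14.7,"twist":-13.3},{"fingers":0.6,"x":-2.19,"y":15.1,"z":-14.7,"twist":-13.3},{"fingers":0.6,"x":-2.19,"y":15.1,"z":-14.7,"twist":-13.3},{"fingers":0.6,"x":-2.19,"y":15.1,"z":-14.7,"twist":-13.3},{"fingers":0.6,"x":-2.19,"y":15.1,"z":-14.7,"twist":-13.3},{"fingers":0.6,"x":-2.19,"y":15.1,"z":-14.7,"twist":-13.3},{"fingers":0.6,"x":-2.19,"y":15.1,"z":-14.7,"twist":-13.3},{"fingers":0.6,"x":-2.19,"y":15.1,"z":-14.7,"twist":-13.3},{"fingers":0.6,"x":-2.19,"y":15.1,"z":-14.7,"twist":-13.3},{"fingers":0.6,"x":-2.19,"y":15.1,"z":-14.7,"twist":-13.3}]'
python3 - <<'E'
from h import *
plan([.573,.203],.31,1.9)
E
```

```text
time: 1.82
position: [0.5633, 0.1816, 0.3095]
tool_rot: [-0.027, 1.57, 0.026]
ft_force: [1.0, -1.0, -0.1]
grip_width: 0.602
t1.82 p [0.5633 0.1816 0.3095] yaw1.9 F [ 1.  -1.  -0.1] g0.602 -> x -0.012 y 0.527 z 0.260 twist 0.0043780186663326505 rows 0.5636358081955644
```

```bash
python3 -m creep '[{"fingers":0.6,"y":0.53,"z":0.26},{"fingers":0.6,"y":0.53,"z":0.26},{"fingers":0.6,"y":0.53,"z":0.26},{"fingers":0.6,"y":0.53,"z":0.26}]'
python3 - <<'E'
from h import *
plan([.5734,.203],.225,1.9)
d=grab("wrist","b_wrist");P=cloud(d);z=P[...,2]
d2=grab("scene","b_scene")
m=(z>.225)&(z<.26)&(P[...,0]>.5)&(P[...,0]<.62)
blobs(m,P,200)
h=P[m];print(np.median(h,0),np.polyfit(h[:,1],h[:,0],1))
E
```

```text
t1.82 p [0.5633 0.1816 0.3095] yaw1.9 F [ 1.  -1.  -0.1] g0.602 -> x 2.113 y 0.527 z 0.269 twist 0.0043780186663326505 rows 2.1048815200087034
  px [337. 214.] n 3273 lo [0.566 0.13  0.236] hi [0.579 0.28  0.241]
[0.57223575 0.21629761 0.23906884] [-0.03389856  0.57948037]$[0]: bad value
```

View pics/b_wrist.png

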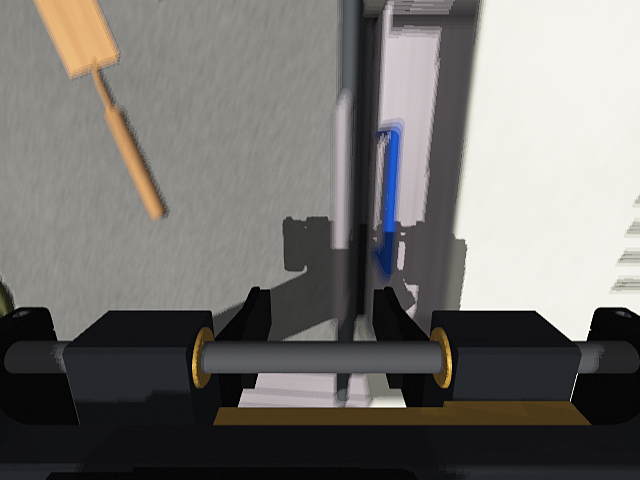

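The wrist view shows the grey handle bar (column ≈345) between the finger tips and the blue tray handle behind it at ≈(390,200). A row must carry all its keys.

```bash
python3 -m creep '[{"fingers":0.6,"x":0,"y":0.53,"z":0.25,"twist":0},{"fingers":0.6,"x":0,"y":0.53,"z":0.25,"twist":0},{"fingers":0.6,"x":0.7,"y":0.53,"z":0.25,"twist":0},{"fingers":0.6,"x":1.4,"y":0.53,"z":0.25,"twist":0},{"fingers":0.6,"x":1.9,"y":0.53,"z":0.25,"twist":0},{"fingers":0.6,"x":2.1,"y":0.53,"z":0.25,"twist":0},{"fingers":0.6,"x":2.1,"y":0.53,"z":0.25,"twist":0},{"fingers":0.6,"x":2.1,"y":0.53,"z":0.25,"twist":0}]'
python3 - <<'E'
from h import *
plan([.5728,.203],.225,1.9)
d=grab("wrist","c_wrist")
E
```

```text
time: 2.58
position: [0.5723, 0.2011, 0.2262]
tool_rot: [-0.027, 1.57, 0.027]
ft_force: [0.5, -0.0, -0.2]
grip_width: 0.602
t2.58 p [0.5723 0.2011 0.2262] yaw1.9 F [ 0.5 -0.  -0.2] g0.602 -> x 0.029 y 0.047 z 0.013 twist 0.009372879144530088 rows 0.054874756485487695
```

View pics/c_wrist.png

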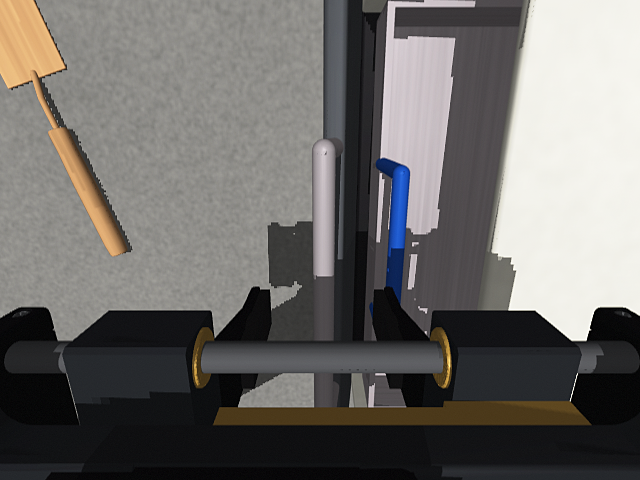

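The bar (column ≈325) is between the fingers, slightly off-centre. Close.

```bash
python3 -m creep '[{"fingers":0,"x":0,"y":0,"z":0,"twist":0},{"fingers":0,"x":0,"y":0,"z":0,"twist":0},{"fingers":0,"x":0,"y":0,"z":0,"twist":0},{"fingers":0,"x":0,"y":0,"z":0,"twist":0},{"fingers":0,"x":0,"y":0,"z":0,"twist":0},{"fingers":0,"x":0,"y":0,"z":0,"twist":0},{"fingers":0,"x":0,"y":0,"z":0,"twist":0}]' 15
python3 - <<'E'
from h import *
s=telemetry.get_state()
plan([.5728,.203],.225,1.9,s)
# door arc steps relative to now
t0=.148
f=lambda t:np.array([183*np.sin(t)+6*np.cos(t),183*np.cos(t)-6*np.sin(t)])
for t in np.r_[np.linspace(t0,1.571,16)]:
    a=f(t)-f(t0);print("%.2f x %.2f z %.2f"%(t,-a[1]/40,-a[0]/40))
E
```

```text
time: 3.22
position: [0.5721, 0.2016, 0.2255]
tool_rot: [-0.027, 1.571, 0.027]
ft_force: [-0.8, -0.9, -0.3]
grip_width: 0.154
t3.22 p [0.5721 0.2016 0.2255] yaw2.0 F [-0.8 -0.9 -0.3] g0.154 -> x 0.013 y 0.034 z 0.018 twist 0.017397328349318286 rows 0.03838526986419308
0.15 x -0.00 z -0.00
0.24 x 0.10 z -0.42
0.34 x 0.24 z -0.83
0.43 x 0.41 z -1.23
0.53 x 0.63 z -1.61
0.62 x 0.87 z -1.97
0.72 x 1.15 z -2.30
0.81 x 1.46 z -2.60
0.91 x 1.80 z -2.87
1.00 x 2.16 z -3.11
1.10 x 2.55 z -3.32
1.19 x 2.95 z -3.48
1.29 x 3.36 z -3.61
1.38 x 3.79 z -3.70
1.48 x 4.22 z -3.75
1.57 x 4.65 z -3.75
```

```bash
python3 -m creep '[{"fingers":0,"x":0.05,"y":0,"z":-0.2,"twist":0},{"fingers":0,"x":0.1,"y":0,"z":-0.42,"twist":0},{"fingers":0,"x":0.17,"y":0,"z":-0.62,"twist":0},{"fingers":0,"x":0.24,"y":0,"z":-0.83,"twist":0},{"fingers":0,"x":0.32,"y":0,"z":-1.03,"twist":0},{"fingers":0,"x":0.41,"y":0,"z":-1.23,"twist":0},{"fingers":0,"x":0.52,"y":0,"z":-1.42,"twist":0},{"fingers":0,"x":0.63,"y":0,"z":-1.61,"twist":0},{"fingers":0,"x":0.75,"y":0,"z":-1.79,"twist":0},{"fingers":0,"x":0.87,"y":0,"z":-1.97,"twist":0},{"fingers":0,"x":1.0,"y":0,"z":-2.14,"twist":0},{"fingers":0,"x":1.15,"y":0,"z":-2.3,"twist":0},{"fingers":0,"x":1.15,"y":0,"z":-2.3,"twist":0},{"fingers":0,"x":1.15,"y":0,"z":-2.3,"twist":0}]' 15
python3 - <<'E'
from h import *
print(telemetry.get_state()["ft_force"],telemetry.get_state()["torque"])
grab("wrist","d_wrist");grab("scene","d_scene")
f=lambda t:np.array([183*np.sin(t)+6*np.cos(t),183*np.cos(t)-6*np.sin(t)])
for t in np.r_[np.linspace(.72,1.6,10)]:
    a=f(t)-f(.72);print("%.2f x %.2f z %.2f"%(t,-a[1]/40,-a[0]/40))
E
```

```text
time: 4.38
position: [0.4779, 0.1985, 0.1777]
tool_rot: [-0.028, 1.575, 0.027]
ft_force: [0.7, 1.7, -7.6]
grip_width: 0.108
[ 0.73165001  1.67306186 -7.6399315 ] [ 0.53610027 -0.27425542 -0.04429973]
0.72 x -0.00 z -0.00
0.82 x 0.32 z -0.31
0.92 x 0.67 z -0.59
1.01 x 1.05 z -0.83
1.11 x 1.45 z -1.04
1.21 x 1.86 z -1.20
1.31 x 2.29 z -1.33
1.40 x 2.73 z -1.41
1.50 x 3.18 z -1.45
1.60 x 3.62 z -1.44
```

View pics/d_scene.png

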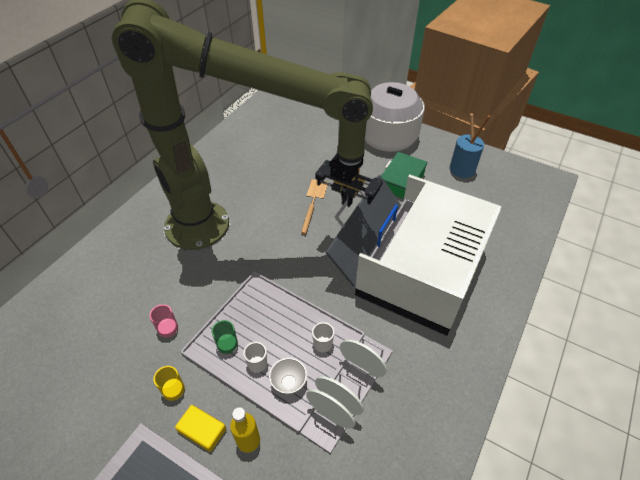

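```bash
python3 -m creep '[{"fingers":0,"x":0.16,"y":0,"z":-0.16,"twist":0},{"fingers":0,"x":0.32,"y":0,"z":-0.31,"twist":0},{"fingers":0,"x":0.5,"y":0,"z":-0.45,"twist":0},{"fingers":0,"x":0.67,"y":0,"z":-0.59,"twist":0},{"fingers":0,"x":0.86,"y":0,"z":-0.71,"twist":0},{"fingers":0,"x":1.05,"y":0,"z":-0.83,"twist":0},{"fingers":0,"x":1.25,"y":0,"z":-0.94,"twist":0},{"fingers":0,"x":1.45,"y":0,"z":-1.04,"twist":0},{"fingers":0,"x":1.66,"y":0,"z":-1.13,"twist":0},{"fingers":0,"x":1.86,"y":0,"z":-1.2,"twist":0},{"fingers":0,"x":2.08,"y":0,"z":-1.27,"twist":0},{"fingers":0,"x":2.29,"y":0,"z":-1.33,"twist":0},{"fingers":0,"x":2.5,"y":0,"z":-1.37,"twist":0},{"fingers":0,"x":2.73,"y":0,"z":-1.41,"twist":0},{"fingers":0,"x":2.95,"y":0,"z":-1.43,"twist":0},{"fingers":0,"x":2.95,"y":0,"z":-1.43,"twist":0}]' 15
python3 - <<'E'
from h import *
print(telemetry.get_state()["ft_force"])
d=grab("wrist","e_wrist");P=cloud(d)
d=grab("top","e_top");P=cloud(d);
hsv=cv2.cvtColor(d["pixels"],cv2.COLOR_RGB2HSV);H,S,V=[hsv[...,i].astype(int) for i in range(3)]
blobs((H>5)&(H<22)&(S>90)&(P[...,2]<.04),P,60)
E
```

```text
time: 5.82
position: [0.4228, 0.1966, 0.0597]
tool_rot: [-0.027, 1.571, 0.028]
ft_force: [4.3, 3.1, -5.0]
grip_width: 0.105
[ 4.29583049  3.08174215 -4.95359291]
  px [  9. 223.] n 706 lo [ 0.539  1.155 -0.43 ] hi [ 0.754  1.267 -0.251]
  px [209. 323.] n 829 lo [ 0.235  0.208 -0.005] hi [0.326 0.409 0.022]
```

View pics/e_wrist.png

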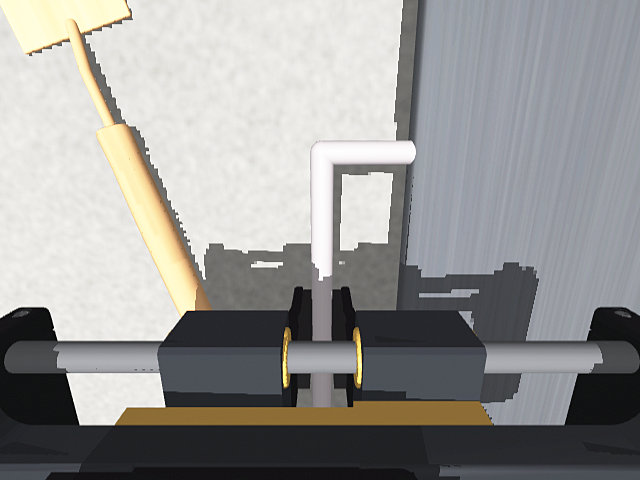

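```bash
python3 -m creep '[{"fingers":0,"x":0.15,"y":0,"z":0,"twist":0},{"fingers":0,"x":0.3,"y":0,"z":0,"twist":0},{"fingers":0,"x":0.45,"y":0,"z":0,"twist":0},{"fingers":0,"x":0.55,"y":0,"z":0,"twist":0},{"fingers":0,"x":0.62,"y":0,"z":0,"twist":0},{"fingers":0,"x":0.62,"y":0,"z":0,"twist":0},{"fingers":0,"x":0.62,"y":0,"z":0,"twist":0}]' 15
python3 - <<'E'
from h import *
print(telemetry.get_state()["ft_force"])
d=grab("scene","f_scene");P=cloud(d);x,y,z=P[...,0],P[...,1],P[...,2]
for u in (-.03,-.06,-.09,-.12,-.138):
    for v in(-.16,.16):
        p=dw(u,v);m=(abs(x-p[0])<.008)&(abs(y-p[1])<.008)&(z<.12);print(u,v,np.median(z[m]).round(4),m.sum())
E
```

```text
time: 6.5
position: [0.4224, 0.1965, 0.0371]
tool_rot: [-0.028, 1.572, 0.026]
ft_force: [-4.0, 0.7, 12.0]
grip_width: 0.105
[-4.0313161   0.70334543 12.02160444]
-0.03 -0.16 0.0532 31
-0.03 0.16 0.0558 12
-0.06 -0.16 0.0523 32
-0.06 0.16 0.0544 14
-0.09 -0.16 0.0531 31
-0.09 0.16 0.0545 18
-0.12 -0.16 0.0536 27
-0.12 0.16 0.0559 15
-0.138 -0.16 0.0532 33
-0.138 0.16 0.0559 15
```

View pics/f_scene.png

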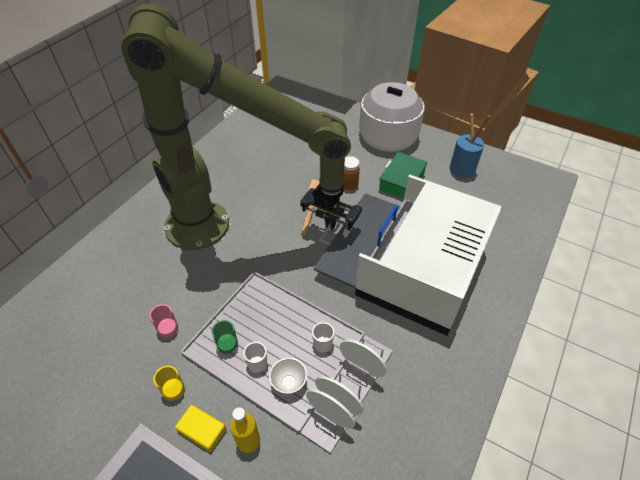

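The door lies level (inner face at 0.053–0.056 all over) against the stop. Release and rise.

```bash
python3 -m creep '[{"fingers":0.4,"x":0,"y":0,"z":0,"twist":0},{"fingers":0.4,"x":0,"y":0,"z":0,"twist":0},{"fingers":0.4,"x":0,"y":0,"z":0,"twist":0},{"fingers":0.4,"x":0,"y":0,"z":0,"twist":0},{"fingers":0.4,"x":-0.5,"y":0,"z":0,"twist":0},{"fingers":0.4,"x":-1,"y":0,"z":0,"twist":0},{"fingers":0.4,"x":-2,"y":0,"z":0,"twist":0},{"fingers":0.4,"x":-3,"y":0,"z":0,"twist":0},{"fingers":0.4,"x":-4,"y":0,"z":0,"twist":0},{"fingers":0.4,"x":-5,"y":0,"z":0,"twist":0},{"fingers":0.4,"x":-5.5,"y":0,"z":1,"twist":0},{"fingers":0.4,"x":-5.5,"y":0,"z":2,"twist":0},{"fingers":0.4,"x":-5.5,"y":0,"z":3,"twist":0},{"fingers":0.4,"x":-5.5,"y":0,"z":3,"twist":0},{"fingers":0.4,"x":-5.5,"y":0,"z":3,"twist":0},{"fingers":0.4,"x":-5.5,"y":0,"z":3,"twist":0}]' 15
python3 - <<'E'
from h import *
d=grab("wrist","g_wrist");P=cloud(d)
hsv=cv2.cvtColor(d["pixels"],cv2.COLOR_RGB2HSV);H,S,V=[hsv[...,i].astype(int) for i in range(3)]
m=(H>105)&(H<130)&(S>130)&(P[...,2]>.175)&(P[...,2]<.2)
blobs(m,P);q=P[m];f=np.polyfit(q[:,1],q[:,0],1);print(np.median(q,0),f,q[:,1].min(),q[:,1].max())
d=grab("top","g_top");P=cloud(d)
for u in (-.03,-.09,-.135,-.183):
    for v in(-.16,0,.16):
        p=dw(u,v);m=(abs(P[...,0]-p[0])<.006)&(abs(P[...,1]-p[1])<.006);print(u,v,np.nanmedian(P[m][:,2]).round(4),m.sum())
print(dw(.013,0)); plan([f[1]+f[0]*.204,.204],.172,1.9)
E
```

```text
time: 7.88
position: [0.542, 0.2009, 0.2554]
tool_rot: [-0.027, 1.574, 0.028]
ft_force: [-0.4, -0.3, 0.0]
grip_width: 0.399
  px [431. 234.] n 2198 lo [0.611 0.168 0.181] hi [0.622 0.268 0.188]
[0.61548089 0.22270058 0.18574348] [-0.03520373  0.62351362] 0.16300355454605914 0.26984154507381475
-0.03 -0.16 0.0516 15
-0.03 0 0.6537 18
-0.03 0.16 0.0527 18
-0.09 -0.16 0.0549 18
-0.09 0 0.6592 26
-0.09 0.16 0.0547 16
-0.135 -0.16 0.0542 22
-0.135 0 0.6626 57
-0.135 0.16 0.0529 25
-0.183 -0.16 nan 0
-0.183 0 0.0023 27
-0.183 0.16 -0.0004 17
[0.61899292 0.20442892]
t7.98 p [0.5416 0.2013 0.2571] yaw2.1 F [-0.1  0.2  0.9] g0.399 -> x 2.128 y 0.002 z 1.868 twist 0.03578292391259197 rows 2.7165405891607795
  return np.nanmean(a, axis, out=out, keepdims=keepdims)
```

View pics/g_wrist.png

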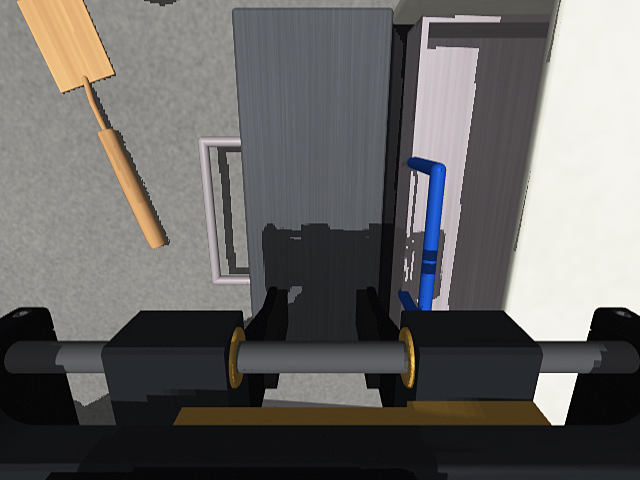

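The door lies open; the blue tray bar runs down column ≈435. Go above it and down.

```bash
python3 -m creep '[{"fingers":0.4,"x":0,"y":0,"z":0.9,"twist":0},{"fingers":0.4,"x":0,"y":0,"z":1.86,"twist":0},{"fingers":0.4,"x":0,"y":0,"z":1.86,"twist":0},{"fingers":0.4,"x":0,"y":0,"z":1.86,"twist":0},{"fingers":0.4,"x":0.6,"y":0,"z":1.86,"twist":0},{"fingers":0.4,"x":1.2,"y":0,"z":1.86,"twist":0},{"fingers":0.4,"x":1.7,"y":0,"z":1.86,"twist":0},{"fingers":0.4,"x":2.1,"y":0,"z":1.86,"twist":0},{"fingers":0.4,"x":2.1,"y":0,"z":1.86,"twist":0},{"fingers":0.4,"x":2.1,"y":0,"z":1.86,"twist":0},{"fingers":0,"x":2.1,"y":0,"z":1.86,"twist":0},{"fingers":0,"x":2.1,"y":0,"z":1.86,"twist":0},{"fingers":0,"x":2.1,"y":0,"z":1.86,"twist":0},{"fingers":0,"x":2.1,"y":0,"z":1.86,"twist":0},{"fingers":0,"x":2.1,"y":0,"z":1.86,"twist":0},{"fingers":0,"x":2.1,"y":0,"z":1.86,"twist":0}]' 15
python3 - <<'E'
from h import *
d=grab("wrist","i_wrist")
plan(dw(-.157,0),.172,1.9)
E
```

```text
time: 9.32
position: [0.6176, 0.2033, 0.1734]
tool_rot: [-0.027, 1.57, 0.027]
ft_force: [-0.5, 0.6, 2.1]
grip_width: 0.108
t9.37 p [0.6176 0.2033 0.1734] yaw2.0 F [0.  0.8 3.4] g0.105 -> x 0.031 y 0.033 z -4.215 twist 0.015697506031949617 rows 4.04293741965596
```

View pics/i_wrist.png

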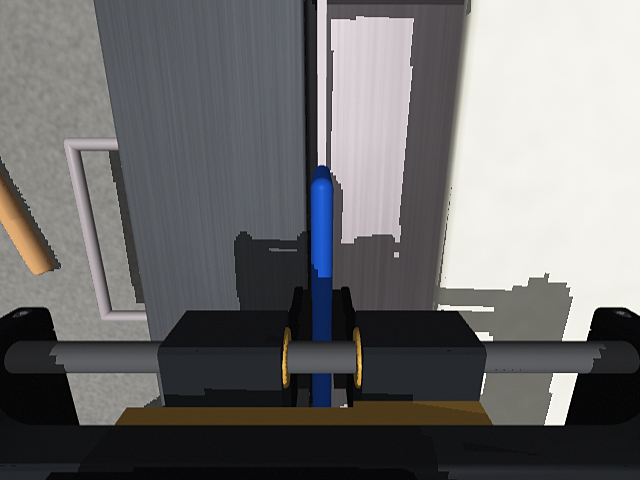

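Blue bar is gripped. Pull out.

```bash
python3 -m creep '[{"fingers":0,"x":0,"y":0,"z":-0.2,"twist":0},{"fingers":0,"x":0,"y":0,"z":-0.5,"twist":0},{"fingers":0,"x":0,"y":0,"z":-0.8,"twist":0},{"fingers":0,"x":0,"y":0,"z":-1.1,"twist":0},{"fingers":0,"x":0,"y":0,"z":-1.4,"twist":0},{"fingers":0,"x":0,"y":0,"z":-1.7,"twist":0},{"fingers":0,"x":0,"y":0,"z":-2.0,"twist":0},{"fingers":0,"x":0,"y":0,"z":-2.3,"twist":0},{"fingers":0,"x":0,"y":0,"z":-2.6,"twist":0},{"fingers":0,"x":0,"y":0,"z":-2.9,"twist":0},{"fingers":0,"x":0,"y":0,"z":-3.2,"twist":0},{"fingers":0,"x":0,"y":0,"z":-3.5,"twist":0},{"fingers":0,"x":0,"y":0,"z":-3.75,"twist":0},{"fingers":0,"x":0,"y":0,"z":-4.0,"twist":0},{"fingers":0,"x":0,"y":0,"z":-4.15,"twist":0},{"fingers":0,"x":0,"y":0,"z":-4.25,"twist":0},{"fingers":0,"x":0,"y":0,"z":-4.3,"twist":0},{"fingers":0,"x":0,"y":0,"z":-4.35,"twist":0},{"fingers":0,"x":0,"y":0,"z":-4.35,"twist":0},{"fingers":0,"x":0,"y":0,"z":-4.35,"twist":0}]' 25
python3 - <<'E'
from h import *
d=grab("scene","j_scene");d=grab("wrist","j_wrist")
plan(dw(-.157,0),.172,1.9)
E
```

```text
time: 11.03
position: [0.4478, 0.1976, 0.1733]
tool_rot: [-0.024, 1.561, 0.029]
ft_force: [12.5, 2.7, -5.6]
grip_width: 0.106
t11.13 p [0.4479 0.1976 0.1734] yaw1.9 F [12.5  2.1 -4.7] g0.106 -> x 0.035 y 0.030 z 0.032 twist 0.0033994651075346383 rows 0.05358610480410408
```

View pics/j_scene.png

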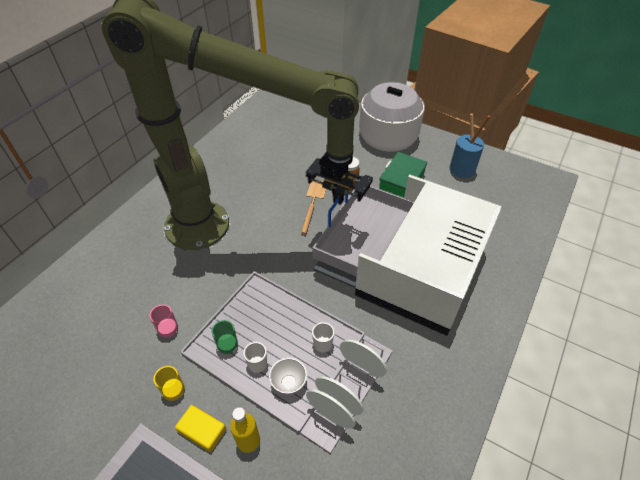

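View pics/j_wrist.png

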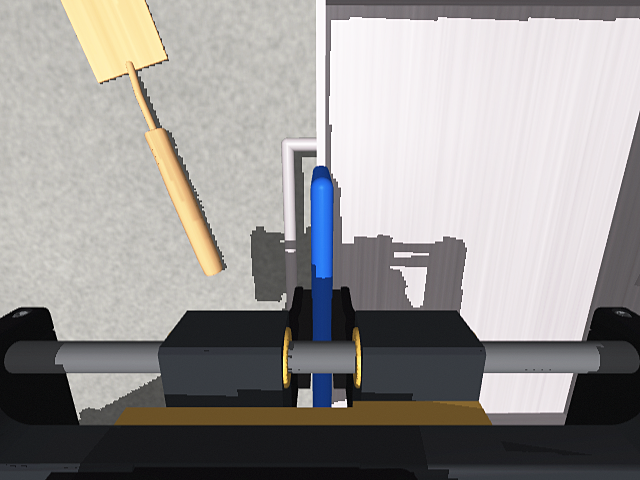

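Tray is at its stop (0.170 travel, 12 N). Release and head for the cup near the plates.

```bash
python3 -m creep '[{"fingers":0.4,"x":0,"y":0,"z":0.05,"twist":0},{"fingers":0.4,"x":0,"y":0,"z":0.05,"twist":0},{"fingers":0.4,"x":0,"y":0,"z":0.05,"twist":0},{"fingers":0.4,"x":0,"y":0,"z":0.05,"twist":0},{"fingers":0.4,"x":-0.5,"y":0,"z":0.05,"twist":0},{"fingers":0.4,"x":-1,"y":0,"z":0.05,"twist":0},{"fingers":0.6,"x":-2,"y":0,"z":0.05,"twist":0},{"fingers":0.8,"x":-2.5,"y":0,"z":0.05,"twist":0},{"fingers":1,"x":-2.5,"y":0,"z":0.05,"twist":0}]' 15
python3 - <<'E'
from h import *
plan([.61,-.181],.25,90)
E
```

```text
time: 11.88
position: [0.4471, 0.1985, 0.277]
tool_rot: [-0.027, 1.564, 0.028]
ft_force: [0.2, 0.3, -0.0]
grip_width: 0.543
t11.88 p [0.4471 0.1985 0.277 ] yaw2.0 F [ 0.2  0.3 -0. ] g0.543 -> x 0.691 y -9.625 z 3.734 twist -17.599238191597493 rows 9.925353081617809
```

```bash
python3 -m creep '[{"fingers":1,"x":0,"y":-0.8,"z":0.3,"twist":-1.4},{"fingers":1,"x":0,"y":-1.6,"z":0.6,"twist":-2.8},{"fingers":1,"x":0,"y":-2.4,"z":0.9,"twist":-4.2},{"fingers":1,"x":0,"y":-3.2,"z":1.2,"twist":-5.6},{"fingers":1,"x":0,"y":-4,"z":1.5,"twist":-7},{"fingers":1,"x":0,"y":-4.8,"z":1.8,"twist":-8.4},{"fingers":1,"x":0,"y":-5.6,"z":2.1,"twist":-9.8},{"fingers":1,"x":0,"y":-6.4,"z":2.4,"twist":-11.2},{"fingers":1,"x":0,"y":-7.2,"z":2.7,"twist":-12.6},{"fingers":1,"x":0.3,"y":-8,"z":3.1,"twist":-14},{"fingers":1,"x":0.6,"y":-8.8,"z":3.4,"twist":-15.4},{"fingers":1,"x":0.7,"y":-9.62,"z":3.73,"twist":-16.8},{"fingers":1,"x":0.7,"y":-9.62,"z":3.73,"twist":-17.6},{"fingers":1,"x":0.7,"y":-9.62,"z":3.73,"twist":-17.6},{"fingers":1,"x":0.7,"y":-9.62,"z":3.73,"twist":-17.6},{"fingers":1,"x":0.7,"y":-9.62,"z":3.73,"twist":-17.6},{"fingers":1,"x":0.7,"y":-9.62,"z":3.73,"twist":-17.6}]'
cat >> h.py <<'E'
def items(d,lo=.07,hi=.11,reg=(.25,.7,-.46,-.02),show=True):
    "rim fits of drainer things from a view"
    P=cloud(d);x,y,z=P[...,0],P[...,1],P[...,2]
    m=(z>lo)&(z<hi)&(x>reg[0])&(x<reg[1])&(y>reg[2])&(y<reg[3])
    n,l,st,c=cv2.connectedComponentsWithStats(m.astype(np.uint8));o=[]
    for i in range(1,n):
        if st[i,4]<40: continue
        Q=P[l==i];zt=np.percentile(Q[:,2],95);Q=Q[Q[:,2]>zt-.008][:,:2]
        cc,r=cv2.minEnclosingCircle((Q*1000).astype(np.float32))
        print("  px",c[i].round(),"top %.3f"%zt,"c",np.round(cc,1),"r %.1f"%r,"rgb",np.median(d["pixels"][l==i],0))
E
python3 - <<'E'
from h import *
for n in("scene","top","wrist"):
    print(n);items(grab(n,"k_"+n))
plan([.61,-.181],.25,90);print(telemetry.get_state()["joint_positions"].round(2))
E
```

```text
time: 13.3
position: [0.6078, -0.1803, 0.2452]
tool_rot: [-1.21, 1.209, 1.21]
ft_force: [0.2, -0.5, -0.4]
grip_width: 1.002
scene
  px [223. 332.] top 0.097 c [ 379.5 -320.2] r 32.0 rgb [ 57. 109.  71.]
  px [322. 332.] top 0.083 c [ 613.6 -179.6] r 32.1 rgb [124. 121. 117.]
  px [254. 353.] top 0.083 c [ 486.8 -325.1] r 32.1 rgb [211. 205. 197.]
  px [343. 348.] top 0.108 c [ 687.5 -196.9] r 11.7 rgb [118. 120. 114.]
  px [320. 384.] top 0.109 c [ 685.7 -319.4] r 11.9 rgb [117. 120. 113.]
  px [311. 397.] top 0.109 c [ 683.3 -356.8] r 14.8 rgb [117. 120. 113.]
top
  px [387. 212.] top 0.084 c [ 614.6 -181.4] r 31.4 rgb [83. 81. 76.]
  px [445. 255.] top 0.084 c [ 488.4 -332. ] r 29.8 rgb [124. 120. 114.]
  px [444. 292.] top 0.099 c [ 380.8 -326.5] r 29.2 rgb [46.  59.  43.5]
wrist
  px [151.  84.] top 0.081 c [ 486.  -324.7] r 31.2 rgb [255. 255. 255.]
  px [322. 231.] top 0.081 c [ 612.3 -180.5] r 30.8 rgb [182. 176. 171.]
  px [146. 297.] top 0.107 c [ 677.  -355.8] r 9.0 rgb [173. 175. 164.]
  px [186. 301.] top 0.108 c [ 684.9 -315.7] r 14.9 rgb [173. 175. 164.]
  px [306. 298.] top 0.109 c [ 678.9 -196.4] r 3.8 rgb [210. 212. 201.]
t13.45 p [ 0.6079 -0.1811  0.2453] yaw90.0 F [ 1.2  0.6 -0.5] g1.004 -> x -0.117 y -0.053 z 0.004 twist 0.0076920194682514875 rows 0.12284762034606675
[ 0.8   0.36 -0.71  1.44  0.23  1.43  1.66]
```

View pics/k_wrist.png

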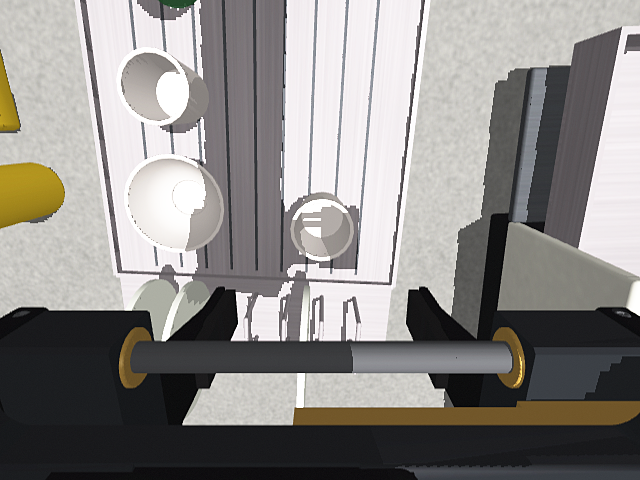

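View pics/k_scene.png

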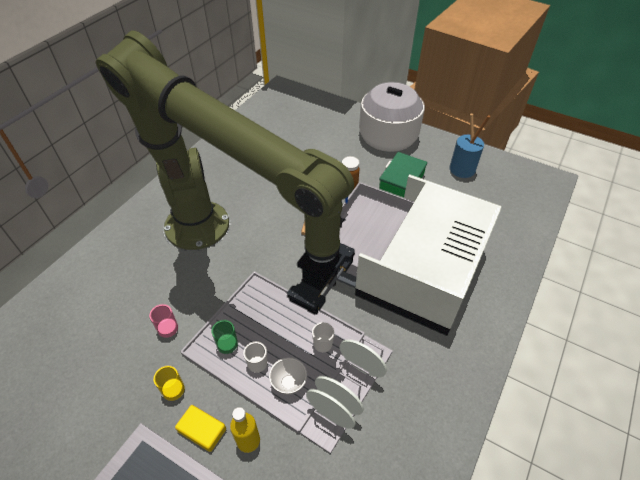

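The cup sits at (322,231) in the wrist view, rim centre (0.613,−0.1805), height right (0.081). Descend onto it.

```bash
python3 -m creep '[{"fingers":1,"x":0.5,"y":-0.13,"z":0,"twist":0},{"fingers":1,"x":1.2,"y":-0.13,"z":0,"twist":0},{"fingers":1,"x":2,"y":-0.13,"z":0,"twist":0},{"fingers":1,"x":2.8,"y":-0.13,"z":0,"twist":0},{"fingers":1,"x":3.5,"y":-0.13,"z":0,"twist":0},{"fingers":1,"x":4.1,"y":-0.13,"z":0,"twist":0},{"fingers":1,"x":4.6,"y":-0.13,"z":0,"twist":0},{"fingers":1,"x":5,"y":-0.13,"z":0,"twist":0},{"fingers":1,"x":5,"y":-0.13,"z":0,"twist":0},{"fingers":1,"x":5,"y":-0.13,"z":0,"twist":0}]'
python3 - <<'E'
from h import *
plan([.613,-.1805],.045,90)
E
python3 -m creep '[{"fingers":0.8,"x":0,"y":0,"z":0,"twist":0},{"fingers":0.7,"x":0,"y":0,"z":0,"twist":0},{"fingers":0.6,"x":0,"y":0,"z":0,"twist":0},{"fingers":0.5,"x":0,"y":0,"z":0,"twist":0},{"fingers":0.5,"x":0,"y":0,"z":0,"twist":0},{"fingers":0.5,"x":0,"y":0,"z":0,"twist":0},{"fingers":0.5,"x":0,"y":0,"z":0,"twist":0}]' 12
```

```text
time: 14.28
position: [0.6126, -0.1818, 0.0445]
tool_rot: [-1.208, 1.21, 1.21]
ft_force: [-0.1, -0.8, 0.4]
grip_width: 1.002
t14.28 p [ 0.6126 -0.1818  0.0445] yaw90.0 F [-0.1 -0.8  0.4] g1.002 -> x -0.013 y -0.011 z 0.032 twist 1.6422679368588434e-05 rows 0.034818682043341494
time: 14.87
position: [0.6136, -0.1819, 0.0455]
tool_rot: [-1.21, 1.208, 1.208]
ft_force: [-1.2, 0.2, 4.0]
grip_width: 0.699
```

```bash
python3 -m creep '[{"fingers":0.5,"x":-0.2,"y":0,"z":0,"twist":0},{"fingers":0.5,"x":-0.6,"y":0,"z":0,"twist":0},{"fingers":0.5,"x":-1.1,"y":0,"z":0,"twist":0},{"fingers":0.5,"x":-1.7,"y":0,"z":0,"twist":0},{"fingers":0.5,"x":-2.4,"y":0,"z":0,"twist":0},{"fingers":0.5,"x":-3.1,"y":0,"z":0,"twist":0},{"fingers":0.5,"x":-3.8,"y":0,"z":0,"twist":0},{"fingers":0.5,"x":-4.5,"y":0,"z":0,"twist":0},{"fingers":0.5,"x":-5.2,"y":0,"z":0,"twist":0},{"fingers":0.5,"x":-5.5,"y":0,"z":0,"twist":0},{"fingers":0.5,"x":-5.5,"y":0,"z":0,"twist":0},{"fingers":0.5,"x":-5.5,"y":0,"z":0,"twist":0}]' 12
python3 - <<'E'
from h import *
d=grab("wrist","l_wrist");d=grab("scene","l_scene");P=cloud(d);x,y,z=P[...,0],P[...,1],P[...,2]
# tray floor check
for u in(-.14,-.08,-.02):
    for v in(-.1,0,.1):
        p=dw(u,v);m=(abs(x-p[0])<.006)&(abs(y-p[1])<.006);print(u,v,p.round(3),np.nanmedian(z[m]).round(4))
plan(dw(-.08,.1),.27,91.9)
E
```

```text
time: 15.87
position: [0.6128, -0.1822, 0.2641]
tool_rot: [-1.209, 1.21, 1.209]
ft_force: [0.5, 0.2, -1.3]
grip_width: 0.699
-0.14 -0.1 [0.469 0.099] nan
-0.14 0 [0.466 0.199] 0.0736
-0.14 0.1 [0.463 0.299] 0.0746
-0.08 -0.1 [0.529 0.101] nan
-0.08 0 [0.526 0.201] 0.0746
-0.08 0.1 [0.523 0.301] 0.0759
-0.02 -0.1 [0.589 0.103] nan
-0.02 0 [0.586 0.203] 0.0757
-0.02 0.1 [0.583 0.303] 0.0743
t15.97 p [ 0.6119 -0.1822  0.2622] yaw90.0 F [ 0.5  0.5 -1.2] g0.701 -> x -0.175 y 2.233 z 12.087 twist -0.3833535731618241 rows 11.791731236642953
  return np.nanmean(a, axis, out=out, keepdims=keepdims)
```

View pics/l_wrist.png

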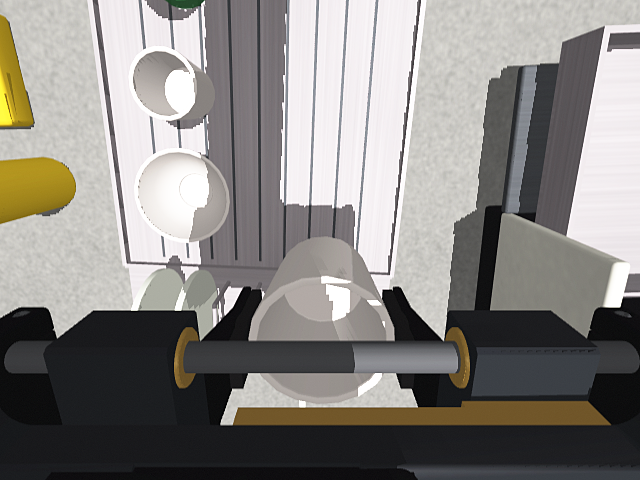

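The cup hangs upright between the pads at (320,310). Carry it to the left slot.

```bash
python3 -m creep '[{"fingers":0.5,"x":-0.1,"y":0.1,"z":0.4,"twist":0},{"fingers":0.5,"x":-0.17,"y":0.2,"z":1,"twist":0},{"fingers":0.5,"x":-0.17,"y":0.4,"z":1.8,"twist":0},{"fingers":0.5,"x":-0.17,"y":0.6,"z":2.6,"twist":-0.1},{"fingers":0.5,"x":-0.17,"y":0.7,"z":3.4,"twist":-0.1},{"fingers":0.5,"x":-0.17,"y":0.8,"z":4.2,"twist":-0.2},{"fingers":0.5,"x":-0.17,"y":0.9,"z":5,"twist":-0.2},{"fingers":0.5,"x":-0.17,"y":1.1,"z":5.8,"twist":-0.3},{"fingers":0.5,"x":-0.17,"y":1.2,"z":6.6,"twist":-0.4},{"fingers":0.5,"x":-0.17,"y":1.4,"z":7.4,"twist":-0.4},{"fingers":0.5,"x":-0.17,"y":1.5,"z":8.2,"twist":-0.4},{"fingers":0.5,"x":-0.17,"y":1.7,"z":9,"twist":-0.4},{"fingers":0.5,"x":-0.17,"y":1.8,"z":9.8,"twist":-0.4},{"fingers":0.5,"x":-0.17,"y":1.9,"z":10.6,"twist":-0.4},{"fingers":0.5,"x":-0.17,"y":2.1,"z":11.3,"twist":-0.4},{"fingers":0.5,"x":-0.17,"y":2.2,"z":11.8,"twist":-0.4},{"fingers":0.5,"x":-0.17,"y":2.23,"z":12.09,"twist":-0.4},{"fingers":0.5,"x":-0.17,"y":2.23,"z":12.09,"twist":-0.4},{"fingers":0.5,"x":-0.17,"y":2.23,"z":12.09,"twist":-0.4},{"fingers":0.5,"x":-0.17,"y":2.23,"z":12.09,"twist":-0.4}]' 12
python3 - <<'E'
from h import *
d=grab("scene","m_scene");d=grab("wrist","m_wrist")
plan(dw(-.08,.1),.112,91.9)
E
```

```text
time: 17.63
position: [0.5246, 0.2996, 0.2709]
tool_rot: [-1.234, 1.195, 1.233]
ft_force: [1.0, -0.8, -0.9]
grip_width: 0.693
t17.73 p [0.5249 0.2993 0.2712] yaw91.8 F [ 0.1 -0.  -0.9] g0.698 -> x 3.980 y 0.052 z 0.056 twist -0.019122521342694654 rows 3.8179915537117086
```

View pics/m_wrist.png

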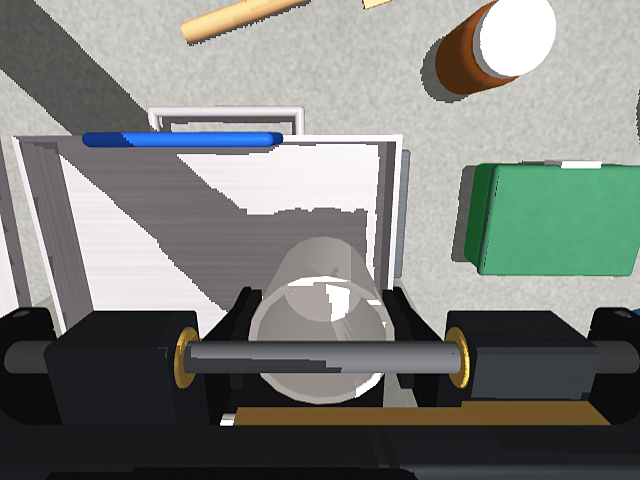

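View pics/m_scene.png

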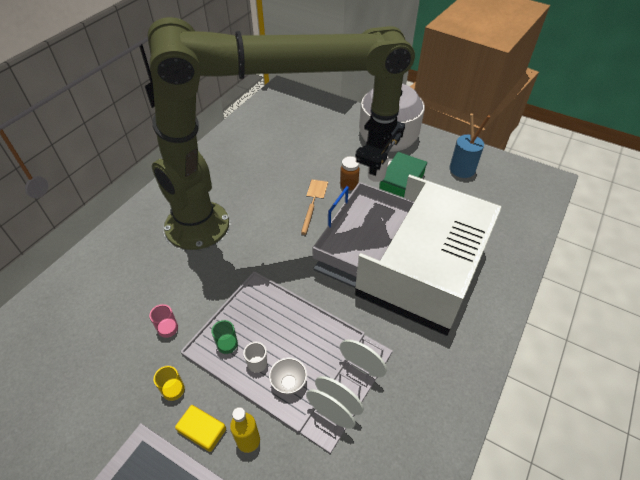

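The cup is above the left part of the tray, clear of walls. Lower it.

```bash
python3 -m creep '[{"fingers":0.5,"x":0.4,"y":0.05,"z":0,"twist":0},{"fingers":0.5,"x":1,"y":0.05,"z":0,"twist":0},{"fingers":0.5,"x":1.7,"y":0.05,"z":0,"twist":0},{"fingers":0.5,"x":2.4,"y":0.05,"z":0,"twist":0},{"fingers":0.5,"x":3,"y":0.05,"z":0,"twist":0},{"fingers":0.5,"x":3.5,"y":0.05,"z":0,"twist":0},{"fingers":0.5,"x":3.8,"y":0.05,"z":0,"twist":0},{"fingers":0.5,"x":3.9,"y":0.05,"z":0,"twist":0},{"fingers":0.5,"x":3.95,"y":0.05,"z":0,"twist":0},{"fingers":0.5,"x":4.0,"y":0.05,"z":0,"twist":0},{"fingers":0.5,"x":4.02,"y":0.05,"z":0,"twist":0},{"fingers":0.5,"x":4.02,"y":0.05,"z":0,"twist":0},{"fingers":0.5,"x":4.02,"y":0.05,"z":0,"twist":0}]' 12
python3 - <<'E'
from h import *
plan(dw(-.08,.1),.1105,91.9)
E
```

```text
time: 18.82
position: [0.5224, 0.3017, 0.1116]
tool_rot: [-1.235, 1.191, 1.234]
ft_force: [-0.3, -0.1, -1.3]
grip_width: 0.693
t18.82 p [0.5224 0.3017 0.1116] yaw92.0 F [-0.3 -0.1 -1.3] g0.693 -> x 0.028 y -0.007 z -0.011 twist 0.017555378557386803 rows 0.030069732846756656
```

Force still shows only the cup's weight; go 1–2 mm more until contact.

```bash
python3 -m creep '[{"fingers":0.5,"x":0.03,"y":0,"z":0,"twist":0},{"fingers":0.5,"x":0.05,"y":0,"z":0,"twist":0},{"fingers":0.5,"x":0.06,"y":0,"z":0,"twist":0},{"fingers":0.5,"x":0.06,"y":0,"z":0,"twist":0}]' 12
```

```text
time: 19.15
position: [0.5228, 0.3021, 0.1103]
tool_rot: [-1.236, 1.19, 1.233]
ft_force: [-2.0, -1.0, 7.1]
grip_width: 0.698
```

Contact (7 N). Release gently and rise.

```bash
python3 -m creep '[{"fingers":0.75,"x":0,"y":0,"z":0,"twist":0},{"fingers":0.8,"x":0,"y":0,"z":0,"twist":0},{"fingers":0.85,"x":0,"y":0,"z":0,"twist":0},{"fingers":0.85,"x":0,"y":0,"z":0,"twist":0},{"fingers":0.85,"x":0,"y":0,"z":0,"twist":0},{"fingers":0.85,"x":-0.3,"y":0,"z":0,"twist":0},{"fingers":0.85,"x":-0.8,"y":0,"z":0,"twist":0},{"fingers":0.85,"x":-1.5,"y":0,"z":0,"twist":0},{"fingers":0.85,"x":-2.4,"y":0,"z":0,"twist":0},{"fingers":1,"x":-3.3,"y":0,"z":0,"twist":0},{"fingers":1,"x":-3.8,"y":0,"z":0,"twist":0},{"fingers":1,"x":-4,"y":0,"z":0,"twist":0},{"fingers":1,"x":-4,"y":0,"z":0,"twist":0}]'
python3 - <<'E'
from h import *
for n in("scene","wrist"):
    d=grab(n,"n_"+n);print(n);items(d);items(d,.13,.17,(.4,.66,0,.4))
plan([.487,-.325],.25,90)
E
```

```text
time: 20.23
position: [0.5227, 0.3023, 0.271]
tool_rot: [-1.235, 1.188, 1.233]
ft_force: [-0.1, 0.6, -0.1]
grip_width: 0.985
scene
  px [223. 332.] top 0.097 c [ 379.1 -320.3] r 32.1 rgb [ 57.  108.5  73. ]
  px [254. 352.] top 0.083 c [ 486.1 -325.5] r 31.3 rgb [198.5 192.5 185. ]
  px [343. 348.] top 0.106 c [ 687.2 -196.5] r 11.5 rgb [113. 116. 109.]
  px [320. 384.] top 0.109 c [ 685.5 -319.1] r 14.1 rgb [112. 115. 108.]
  px [311. 397.] top 0.109 c [ 685.8 -360.8] r 12.7 rgb [112. 114. 108.]
  px [412. 191.] top 0.168 c [624.6 384.5] r 25.5 rgb [110. 111. 104.]
  px [373. 198.] top 0.148 c [522.8 302.4] r 33.8 rgb [116.  112.5 108.5]
  px [364. 270.] top 0.168 c [636.   16.9] r 22.3 rgb [111. 111. 104.]
wrist
  px [274. 140.] top 0.167 c [445. 261.] r 4.6 rgb [ 21.   55.  127.5]
  px [323. 239.] top 0.145 c [521.4 302.7] r 30.8 rgb [176. 170. 165.]
  px [405. 331.] top 0.160 c [608.3 382.4] r 4.4 rgb [131. 130. 122.]
  px [406. 380.] top 0.169 c [647.8 383.9] r 12.1 rgb [129. 128. 120.]
t20.33 p [0.5216 0.301  0.2674] yaw92.0 F [ 0.5  0.4 -0.2] g0.996 -> x 0.451 y 1.406 z -15.610 twist 0.39681509695845707 rows 15.040132154869626
```

View pics/n_wrist.png

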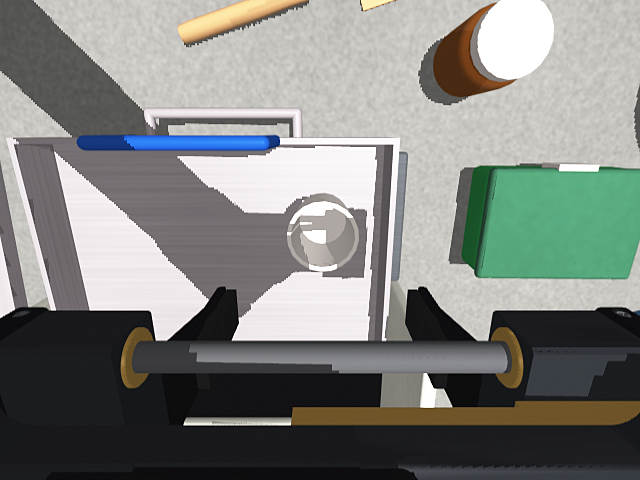

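The first cup stands mouth up at (322,235), rim at 0.145. Go for the second cup.

```bash
python3 -m creep '[{"fingers":1,"x":0,"y":0.1,"z":-0.5,"twist":0},{"fingers":1,"x":0,"y":0.1,"z":-1.4,"twist":0},{"fingers":1,"x":0,"y":0.2,"z":-2.4,"twist":0},{"fingers":1,"x":0,"y":0.3,"z":-3.4,"twist":0},{"fingers":1,"x":0,"y":0.4,"z":-4.4,"twist":0},{"fingers":1,"x":0,"y":0.5,"z":-5.4,"twist":0.1},{"fingers":1,"x":0,"y":0.6,"z":-6.4,"twist":0.1},{"fingers":1,"x":0,"y":0.7,"z":-7.4,"twist":0.1},{"fingers":1,"x":0.1,"y":0.8,"z":-8.4,"twist":0.2},{"fingers":1,"x":0.1,"y":0.9,"z":-9.4,"twist":0.2},{"fingers":1,"x":0.2,"y":1,"z":-10.4,"twist":0.3},{"fingers":1,"x":0.3,"y":1.1,"z":-11.4,"twist":0.4},{"fingers":1,"x":0.4,"y":1.2,"z":-12.4,"twist":0.4},{"fingers":1,"x":0.45,"y":1.3,"z":-13.4,"twist":0.4},{"fingers":1,"x":0.45,"y":1.4,"z":-14.4,"twist":0.4},{"fingers":1,"x":0.45,"y":1.4,"z":-15.2,"twist":0.4},{"fingers":1,"x":0.45,"y":1.4,"z":-15.6,"twist":0.4},{"fingers":1,"x":0.45,"y":1.4,"z":-15.6,"twist":0.4},{"fingers":1,"x":0.45,"y":1.4,"z":-15.6,"twist":0.4},{"fingers":1,"x":0.45,"y":1.4,"z":-15.6,"twist":0.4}]'
python3 - <<'E'
from h import *
for n in("scene","wrist"):
    d=grab(n,"o_"+n);print(n);items(d)
plan([.487,-.325],.045,90);print(telemetry.get_state()["joint_positions"].round(2))
E
```

```text
time: 22.0
position: [0.4879, -0.3218, 0.2494]
tool_rot: [-1.209, 1.207, 1.213]
ft_force: [0.4, 0.3, -0.3]
grip_width: 1.001
scene
  px [220. 338.] top 0.097 c [ 379.4 -327.6] r 29.3 rgb [ 59. 130.  77.]
  px [254. 352.] top 0.082 c [ 486.8 -325.3] r 32.1 rgb [117. 114. 110.]
  px [343. 348.] top 0.108 c [ 687.5 -199.5] r 10.9 rgb [114. 117. 110.]
  px [319. 384.] top 0.108 c [ 683.9 -316.4] r 13.5 rgb [113. 116. 109.]
  px [311. 398.] top 0.107 c [ 684.8 -359.2] r 13.2 rgb [113.  115.  108.5]
wrist
  px [323.  95.] top 0.096 c [ 378.1 -320.2] r 30.9 rgb [ 81. 177. 105.]
  px [317. 223.] top 0.081 c [ 486.1 -325. ] r 30.9 rgb [168. 162. 157.]
  px [289. 391.] top 0.108 c [ 683.1 -354.4] r 15.8 rgb [174. 175. 166.]
  px [325. 391.] top 0.108 c [ 671.7 -316.4] r 3.2 rgb [179. 181. 171.]
  px [431. 395.] top 0.105 c [ 681.2 -197.8] r 6.6 rgb [128. 130. 122.]
t22.10 p [ 0.4882 -0.3218  0.2502] yaw90.2 F [ 0.6 -0.2 -0.9] g0.998 -> x 5.130 y 0.029 z -0.084 twist 0.03525206060521953 rows 4.9213857205723555
[ 1.    0.21 -0.53  1.56  0.11  1.4   2.03]
```

View pics/o_wrist.png

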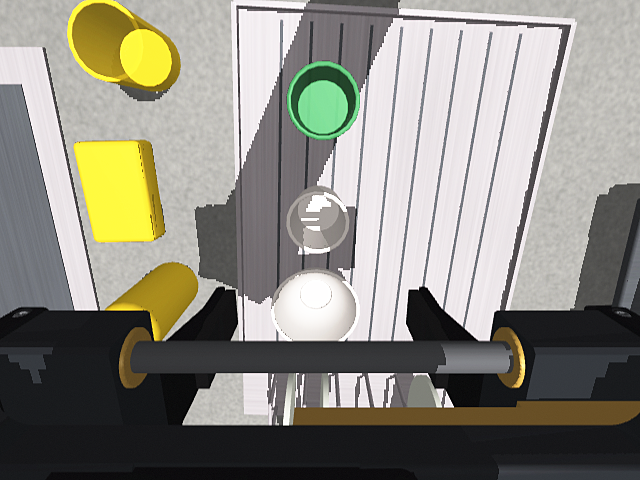

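Cup 2 at (317,223), tumbler at (323,100), both as measured. Descend and grip.

```bash
python3 -m creep '[{"fingers":1,"x":0.5,"y":0.03,"z":-0.08,"twist":0},{"fingers":1,"x":1.2,"y":0.03,"z":-0.08,"twist":0},{"fingers":1,"x":2,"y":0.03,"z":-0.08,"twist":0},{"fingers":1,"x":2.8,"y":0.03,"z":-0.08,"twist":0},{"fingers":1,"x":3.5,"y":0.03,"z":-0.08,"twist":0},{"fingers":1,"x":4.1,"y":0.03,"z":-0.08,"twist":0},{"fingers":1,"x":4.6,"y":0.03,"z":-0.08,"twist":0},{"fingers":1,"x":5,"y":0.03,"z":-0.08,"twist":0},{"fingers":1,"x":5.12,"y":0.03,"z":-0.08,"twist":0},{"fingers":1,"x":5.12,"y":0.03,"z":-0.08,"twist":0},{"fingers":1,"x":5.12,"y":0.03,"z":-0.08,"twist":0},{"fingers":0.8,"x":5.12,"y":0.03,"z":-0.08,"twist":0},{"fingers":0.7,"x":5.12,"y":0.03,"z":-0.08,"twist":0},{"fingers":0.6,"x":5.12,"y":0.03,"z":-0.08,"twist":0},{"fingers":0.5,"x":5.12,"y":0.03,"z":-0.08,"twist":0},{"fingers":0.5,"x":5.12,"y":0.03,"z":-0.08,"twist":0},{"fingers":0.5,"x":5.12,"y":0.03,"z":-0.08,"twist":0},{"fingers":0.5,"x":5.12,"y":0.03,"z":-0.08,"twist":0}]' 12
```

```text
time: 23.6
position: [0.4868, -0.3272, 0.046]
tool_rot: [-1.209, 1.209, 1.209]
ft_force: [-0.8, 0.9, 3.2]
grip_width: 0.698
```

```bash
python3 -m creep '[{"fingers":0.5,"x":-0.2,"y":0,"z":0,"twist":0},{"fingers":0.5,"x":-0.6,"y":0,"z":0,"twist":0},{"fingers":0.5,"x":-1.1,"y":0,"z":0,"twist":0},{"fingers":0.5,"x":-1.7,"y":0,"z":0,"twist":0},{"fingers":0.5,"x":-2.4,"y":0,"z":0,"twist":0},{"fingers":0.5,"x":-3.1,"y":0,"z":0,"twist":0},{"fingers":0.5,"x":-3.8,"y":0,"z":0,"twist":0},{"fingers":0.5,"x":-4.5,"y":0,"z":0,"twist":0},{"fingers":0.5,"x":-5.2,"y":0,"z":0,"twist":0},{"fingers":0.5,"x":-5.6,"y":0,"z":0,"twist":0},{"fingers":0.5,"x":-5.6,"y":0,"z":0,"twist":0},{"fingers":0.5,"x":-5.6,"y":0,"z":0,"twist":0}]' 12
python3 - <<'E'
from h import *
grab("wrist","p_wrist")
plan(dw(-.08,0),.27,91.9)
E
```

```text
time: 24.6
position: [0.4866, -0.3276, 0.2704]
tool_rot: [-1.211, 1.209, 1.207]
ft_force: [-0.4, -0.5, -0.8]
grip_width: 0.698
t24.65 p [ 0.4859 -0.3273  0.2689] yaw90.0 F [-0.2 -0.8 -0.7] g0.694 -> x -0.026 y -0.997 z 13.216 twist -0.3845908031586077 rows 12.71343960005291
```

View pics/p_wrist.png

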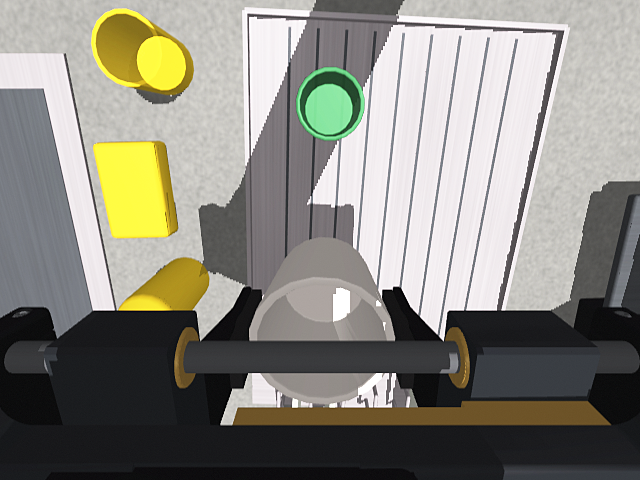

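Cup 2 is held upright. Carry to the middle slot.

```bash
python3 -m creep '[{"fingers":0.5,"x":0,"y":0,"z":0.4,"twist":0},{"fingers":0.5,"x":0,"y":-0.1,"z":1,"twist":0},{"fingers":0.5,"x":0,"y":-0.15,"z":1.8,"twist":0},{"fingers":0.5,"x":0,"y":-0.2,"z":2.7,"twist":-0.1},{"fingers":0.5,"x":0,"y":-0.3,"z":3.6,"twist":-0.1},{"fingers":0.5,"x":0,"y":-0.35,"z":4.5,"twist":-0.2},{"fingers":0.5,"x":0,"y":-0.4,"z":5.4,"twist":-0.2},{"fingers":0.5,"x":0,"y":-0.5,"z":6.3,"twist":-0.3},{"fingers":0.5,"x":0,"y":-0.55,"z":7.2,"twist":-0.4},{"fingers":0.5,"x":0,"y":-0.6,"z":8.1,"twist":-0.4},{"fingers":0.5,"x":0,"y":-0.7,"z":9,"twist":-0.4},{"fingers":0.5,"x":0,"y":-0.75,"z":9.9,"twist":-0.4},{"fingers":0.5,"x":0,"y":-0.8,"z":10.8,"twist":-0.4},{"fingers":0.5,"x":0,"y":-0.9,"z":11.7,"twist":-0.4},{"fingers":0.5,"x":0,"y":-1,"z":12.4,"twist":-0.4},{"fingers":0.5,"x":0,"y":-1,"z":12.9,"twist":-0.4},{"fingers":0.5,"x":0,"y":-1,"z":13.2,"twist":-0.4},{"fingers":0.5,"x":0,"y":-1,"z":13.2,"twist":-0.4},{"fingers":0.5,"x":0,"y":-1,"z":13.2,"twist":-0.4},{"fingers":0.5,"x":0,"y":-1,"z":13.2,"twist":-0.4}]' 12
python3 - <<'E'
from h import *
grab("wrist","q_wrist")
plan(dw(-.08,0),.111,91.9)
E
```

```text
time: 26.32
position: [0.526, 0.1995, 0.2686]
tool_rot: [-1.235, 1.195, 1.234]
ft_force: [-0.4, -0.2, -0.8]
grip_width: 0.7
t26.37 p [0.5264 0.199  0.2688] yaw91.9 F [ 0.3 -0.1 -0.8] g0.697 -> x 3.946 y 0.002 z 0.064 twist -0.0043607360503131075 rows 3.785586145468231
```

View pics/q_wrist.png

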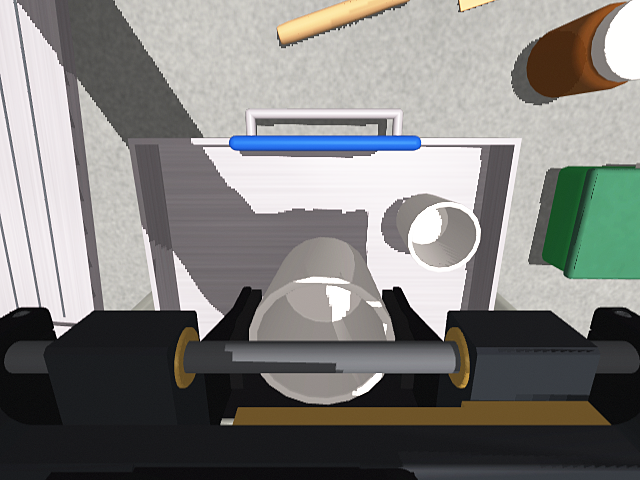

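Middle slot is clear, first cup still standing at (442,235). Lower.

```bash
python3 -m creep '[{"fingers":0.5,"x":0.4,"y":0,"z":0.06,"twist":0},{"fingers":0.5,"x":1,"y":0,"z":0.06,"twist":0},{"fingers":0.5,"x":1.7,"y":0,"z":0.06,"twist":0},{"fingers":0.5,"x":2.4,"y":0,"z":0.06,"twist":0},{"fingers":0.5,"x":3,"y":0,"z":0.06,"twist":0},{"fingers":0.5,"x":3.5,"y":0,"z":0.06,"twist":0},{"fingers":0.5,"x":3.8,"y":0,"z":0.06,"twist":0},{"fingers":0.5,"x":3.9,"y":0,"z":0.06,"twist":0},{"fingers":0.5,"x":3.94,"y":0,"z":0.06,"twist":0},{"fingers":0.5,"x":3.97,"y":0,"z":0.06,"twist":0},{"fingers":0.5,"x":4.0,"y":0,"z":0.06,"twist":0},{"fingers":0.5,"x":4.0,"y":0,"z":0.06,"twist":0},{"fingers":0.5,"x":4.0,"y":0,"z":0.06,"twist":0}]' 12
```

```text
time: 27.45
position: [0.5275, 0.2033, 0.1109]
tool_rot: [-1.236, 1.191, 1.233]
ft_force: [0.9, -0.2, 3.7]
grip_width: 0.698
```

Contact (3.7 N up). Release and rise.

```bash
python3 -m creep '[{"fingers":0.75,"x":0.01,"y":0,"z":0,"twist":0},{"fingers":0.8,"x":0.01,"y":0,"z":0,"twist":0},{"fingers":0.85,"x":0,"y":0,"z":0,"twist":0},{"fingers":0.85,"x":0,"y":0,"z":0,"twist":0},{"fingers":0.85,"x":0,"y":0,"z":0,"twist":0},{"fingers":0.85,"x":-0.3,"y":0,"z":0,"twist":0},{"fingers":0.85,"x":-0.8,"y":0,"z":0,"twist":0},{"fingers":0.85,"x":-1.5,"y":0,"z":0,"twist":0},{"fingers":0.85,"x":-2.4,"y":0,"z":0,"twist":0},{"fingers":1,"x":-3.3,"y":0,"z":0,"twist":0},{"fingers":1,"x":-3.8,"y":0,"z":0,"twist":0},{"fingers":1,"x":-4,"y":0,"z":0,"twist":0},{"fingers":1,"x":-4,"y":0,"z":0,"twist":0}]'
python3 - <<'E'
from h import *
for n in("scene","wrist"):
    d=grab(n,"r_"+n);print(n);items(d);items(d,.13,.165,(.45,.6,0.04,.36))
plan([.379,-.3205],.25,90)
E
```

```text
time: 28.53
position: [0.5274, 0.2037, 0.2721]
tool_rot: [-1.236, 1.189, 1.232]
ft_force: [-0.2, -0.1, -0.8]
grip_width: 0.986
scene
  px [223. 332.] top 0.097 c [ 377.5 -319.3] r 32.6 rgb [ 57.  110.   72.5]
  px [343. 347.] top 0.108 c [ 687.9 -198.6] r 10.8 rgb [113. 115. 109.]
  px [320. 384.] top 0.108 c [ 685.1 -316.1] r 14.8 rgb [112. 115. 108.]
  px [311. 398.] top 0.109 c [ 685.1 -359.7] r 13.5 rgb [112. 114. 107.]
  px [373. 198.] top 0.147 c [519.2 301.9] r 34.8 rgb [116. 113. 109.]
  px [360. 217.] top 0.148 c [528.  203.9] r 32.8 rgb [116. 113. 109.]
wrist
  px [440. 235.] top 0.145 c [521.5 302.6] r 30.9 rgb [241. 235. 229.]
  px [323. 239.] top 0.145 c [526.5 204.7] r 30.8 rgb [173. 166. 161.]
t28.63 p [0.526  0.2027 0.2686] yaw92.0 F [-0.1 -0.1 -1. ] g0.998 -> x 0.479 y 4.126 z -12.944 twist 0.39695090488623636 rows 13.0400369246294
```

View pics/r_wrist.png

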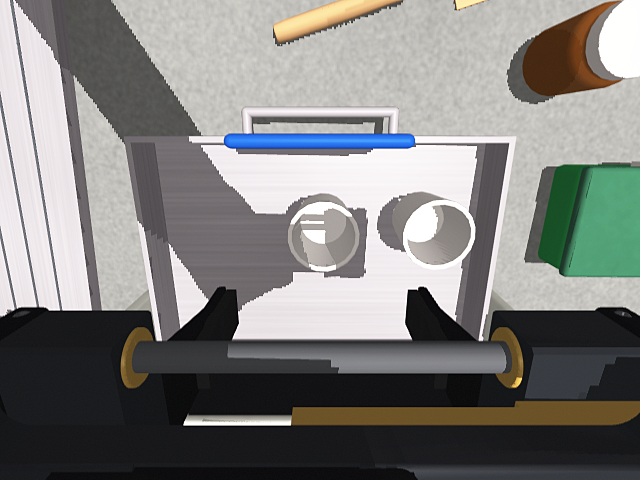

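Both cups stand at (323,235) and (440,235), rims at 0.145. Now the tumbler.

```bash
python3 -m creep '[{"fingers":1,"x":0,"y":0.1,"z":-0.5,"twist":0},{"fingers":1,"x":0,"y":0.2,"z":-1.4,"twist":0},{"fingers":1,"x":0,"y":0.4,"z":-2.3,"twist":0},{"fingers":1,"x":0,"y":0.7,"z":-3.2,"twist":0},{"fingers":1,"x":0,"y":1,"z":-4.1,"twist":0},{"fingers":1,"x":0,"y":1.3,"z":-5,"twist":0.1},{"fingers":1,"x":0,"y":1.6,"z":-5.9,"twist":0.1},{"fingers":1,"x":0,"y":1.9,"z":-6.8,"twist":0.1},{"fingers":1,"x":0.1,"y":2.2,"z":-7.7,"twist":0.2},{"fingers":1,"x":0.1,"y":2.5,"z":-8.6,"twist":0.2},{"fingers":1,"x":0.2,"y":2.8,"z":-9.5,"twist":0.3},{"fingers":1,"x":0.3,"y":3.1,"z":-10.4,"twist":0.4},{"fingers":1,"x":0.4,"y":3.4,"z":-11.3,"twist":0.4},{"fingers":1,"x":0.45,"y":3.8,"z":-12.2,"twist":0.4},{"fingers":1,"x":0.45,"y":4.1,"z":-12.9,"twist":0.4},{"fingers":1,"x":0.45,"y":4.13,"z":-12.94,"twist":0.4},{"fingers":1,"x":0.45,"y":4.13,"z":-12.94,"twist":0.4},{"fingers":1,"x":0.45,"y":4.13,"z":-12.94,"twist":0.4},{"fingers":1,"x":0.45,"y":4.13,"z":-12.94,"twist":0.4}]'
python3 - <<'E'
from h import *
for n in("scene","wrist"):
    d=grab(n,"s_"+n);print(n);items(d)
plan([.379,-.3205],.056,90);print(telemetry.get_state()["joint_positions"].round(2))
E
```

```text
time: 30.22
position: [0.3798, -0.3183, 0.2506]
tool_rot: [-1.209, 1.208, 1.212]
ft_force: [-0.8, 0.1, 0.1]
grip_width: 1.0
scene
  px [223. 332.] top 0.097 c [ 378.2 -319.9] r 32.3 rgb [ 55. 104.  68.]
  px [344. 348.] top 0.105 c [ 687.8 -200.1] r 10.8 rgb [110. 113. 107.]
  px [320. 384.] top 0.108 c [ 686.  -319.9] r 11.3 rgb [109.  112.  105.5]
  px [311. 397.] top 0.108 c [ 683.3 -356.9] r 15.6 rgb [109. 111. 105.]
wrist
  px [319. 227.] top 0.095 c [ 378.  -320.2] r 31.1 rgb [ 81. 176. 103.]
t30.32 p [ 0.38   -0.3185  0.2513] yaw90.1 F [ 0.3 -0.5 -0.3] g0.996 -> x 4.882 y 0.023 z -0.052 twist 0.02832648278196359 rows 4.682811614527605
[ 1.06 -0.   -0.42  1.77 -0.    1.38  2.22]
```

View pics/s_wrist.png

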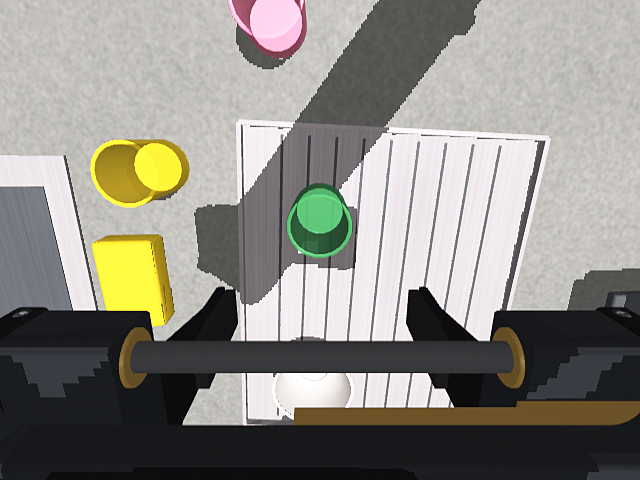

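The tumbler is centred at (319,225). Descend, grip, lift.

```bash
python3 -m creep '[{"fingers":1,"x":0.5,"y":0.04,"z":-0.04,"twist":0},{"fingers":1,"x":1.2,"y":0.04,"z":-0.04,"twist":0},{"fingers":1,"x":2,"y":0.04,"z":-0.04,"twist":0},{"fingers":1,"x":2.8,"y":0.04,"z":-0.04,"twist":0},{"fingers":1,"x":3.5,"y":0.04,"z":-0.04,"twist":0},{"fingers":1,"x":4.1,"y":0.04,"z":-0.04,"twist":0},{"fingers":1,"x":4.6,"y":0.04,"z":-0.04,"twist":0},{"fingers":1,"x":4.85,"y":0.04,"z":-0.04,"twist":0},{"fingers":1,"x":4.88,"y":0.04,"z":-0.04,"twist":0},{"fingers":1,"x":4.88,"y":0.04,"z":-0.04,"twist":0},{"fingers":1,"x":4.88,"y":0.04,"z":-0.04,"twist":0},{"fingers":0.8,"x":4.88,"y":0.04,"z":-0.04,"twist":0},{"fingers":0.7,"x":4.88,"y":0.04,"z":-0.04,"twist":0},{"fingers":0.6,"x":4.88,"y":0.04,"z":-0.04,"twist":0},{"fingers":0.5,"x":4.88,"y":0.04,"z":-0.04,"twist":0},{"fingers":0.5,"x":4.88,"y":0.04,"z":-0.04,"twist":0},{"fingers":0.5,"x":4.88,"y":0.04,"z":-0.04,"twist":0},{"fingers":0.5,"x":4.88,"y":0.04,"z":-0.04,"twist":0}]' 15
```

```text
time: 31.82
position: [0.3779, -0.3213, 0.0567]
tool_rot: [-1.209, 1.209, 1.209]
ft_force: [0.1, 2.2, 3.7]
grip_width: 0.706
```

```bash
python3 -m creep '[{"fingers":0.5,"x":-0.2,"y":0,"z":0,"twist":0},{"fingers":0.5,"x":-0.6,"y":0,"z":0,"twist":0},{"fingers":0.5,"x":-1.1,"y":0,"z":0,"twist":0},{"fingers":0.5,"x":-1.7,"y":0,"z":0,"twist":0},{"fingers":0.5,"x":-2.4,"y":0,"z":0,"twist":0},{"fingers":0.5,"x":-3.1,"y":0,"z":0,"twist":0},{"fingers":0.5,"x":-3.8,"y":0,"z":0,"twist":0},{"fingers":0.5,"x":-4.5,"y":0,"z":0,"twist":0},{"fingers":0.5,"x":-5.2,"y":0,"z":0,"twist":0},{"fingers":0.5,"x":-5.6,"y":0,"z":0,"twist":0},{"fingers":0.5,"x":-5.6,"y":0,"z":0,"twist":0},{"fingers":0.5,"x":-5.6,"y":0,"z":0,"twist":0}]' 15
python3 - <<'E'
from h import *
grab("wrist","t_wrist")
plan(dw(-.08,-.1),.28,91.9)
E
```

```text
time: 32.82
position: [0.3777, -0.3218, 0.2805]
tool_rot: [-1.21, 1.21, 1.208]
ft_force: [-0.2, -0.2, -3.6]
grip_width: 0.706
t32.87 p [ 0.377  -0.3213  0.2791] yaw90.0 F [-0.   0.9 -3.8] g0.703 -> x -0.017 y -3.802 z 10.569 twist -0.3852266191648397 rows 10.77472573640969
```

View pics/t_wrist.png

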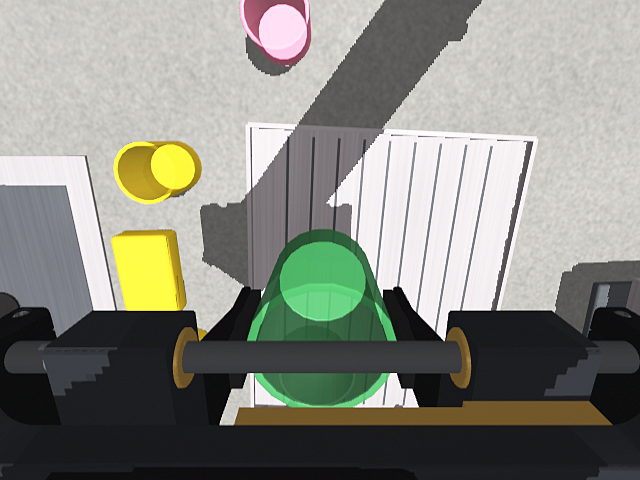

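Tumbler held upright. Carry to the right slot.

```bash
python3 -m creep '[{"fingers":0.5,"x":0,"y":-0.2,"z":0.3,"twist":0},{"fingers":0.5,"x":0,"y":-0.5,"z":0.8,"twist":0},{"fingers":0.5,"x":0,"y":-0.8,"z":1.5,"twist":0},{"fingers":0.5,"x":0,"y":-1.1,"z":2.2,"twist":-0.1},{"fingers":0.5,"x":0,"y":-1.4,"z":3,"twist":-0.1},{"fingers":0.5,"x":0,"y":-1.7,"z":3.8,"twist":-0.2},{"fingers":0.5,"x":0,"y":-2,"z":4.6,"twist":-0.2},{"fingers":0.5,"x":0,"y":-2.3,"z":5.4,"twist":-0.3},{"fingers":0.5,"x":0,"y":-2.6,"z":6.2,"twist":-0.4},{"fingers":0.5,"x":0,"y":-2.8,"z":7,"twist":-0.4},{"fingers":0.5,"x":0,"y":-3,"z":7.8,"twist":-0.4},{"fingers":0.5,"x":0,"y":-3.2,"z":8.6,"twist":-0.4},{"fingers":0.5,"x":0,"y":-3.4,"z":9.3,"twist":-0.4},{"fingers":0.5,"x":0,"y":-3.6,"z":9.9,"twist":-0.4},{"fingers":0.5,"x":0,"y":-3.75,"z":10.4,"twist":-0.4},{"fingers":0.5,"x":0,"y":-3.8,"z":10.57,"twist":-0.4},{"fingers":0.5,"x":0,"y":-3.8,"z":10.57,"twist":-0.4},{"fingers":0.5,"x":0,"y":-3.8,"z":10.57,"twist":-0.4},{"fingers":0.5,"x":0,"y":-3.8,"z":10.57,"twist":-0.4}]' 15
python3 - <<'E'
from h import *
grab("wrist","u_wrist")
plan(dw(-.08,-.1),.1217,91.9)
E
```

```text
time: 34.45
position: [0.5294, 0.099, 0.2794]
tool_rot: [-1.233, 1.196, 1.234]
ft_force: [-0.5, -0.8, -2.5]
grip_width: 0.701
t34.50 p [0.5296 0.099  0.2797] yaw91.8 F [-0.8 -0.2 -2.4] g0.705 -> x 3.950 y -0.000 z 0.065 twist -0.014931410022728641 rows 3.7893221497428606
```

View pics/u_wrist.png

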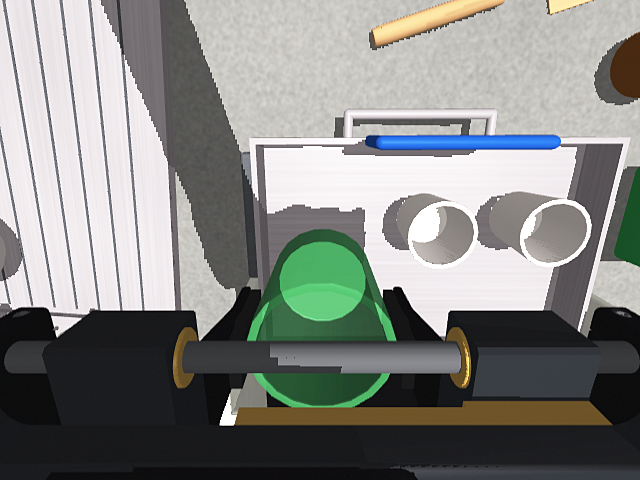

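Slot clear; both cups stand. Lower.

```bash
python3 -m creep '[{"fingers":0.5,"x":0.4,"y":0,"z":0.04,"twist":0},{"fingers":0.5,"x":1,"y":0,"z":0.04,"twist":0},{"fingers":0.5,"x":1.7,"y":0,"z":0.04,"twist":0},{"fingers":0.5,"x":2.4,"y":0,"z":0.04,"twist":0},{"fingers":0.5,"x":3,"y":0,"z":0.04,"twist":0},{"fingers":0.5,"x":3.5,"y":0,"z":0.04,"twist":0},{"fingers":0.5,"x":3.8,"y":0,"z":0.04,"twist":0},{"fingers":0.5,"x":3.9,"y":0,"z":0.04,"twist":0},{"fingers":0.5,"x":3.94,"y":0,"z":0.04,"twist":0},{"fingers":0.5,"x":3.97,"y":0,"z":0.04,"twist":0},{"fingers":0.5,"x":4.0,"y":0,"z":0.04,"twist":0},{"fingers":0.5,"x":4.0,"y":0,"z":0.04,"twist":0},{"fingers":0.5,"x":4.0,"y":0,"z":0.04,"twist":0}]' 15
```

```text
time: 35.58
position: [0.5309, 0.1029, 0.1217]
tool_rot: [-1.236, 1.191, 1.233]
ft_force: [-1.0, -0.5, 1.1]
grip_width: 0.704
```

Contact starting (from −3.6 to +1.1 N). A touch more, then release and rise.

```bash
python3 -m creep '[{"fingers":0.5,"x":0.02,"y":0,"z":0,"twist":0},{"fingers":0.5,"x":0.03,"y":0,"z":0,"twist":0},{"fingers":0.5,"x":0.03,"y":0,"z":0,"twist":0},{"fingers":0.75,"x":0.03,"y":0,"z":0,"twist":0},{"fingers":0.8,"x":0.02,"y":0,"z":0,"twist":0},{"fingers":0.85,"x":0,"y":0,"z":0,"twist":0},{"fingers":0.85,"x":0,"y":0,"z":0,"twist":0},{"fingers":0.85,"x":0,"y":0,"z":0,"twist":0},{"fingers":0.85,"x":-0.3,"y":0,"z":0,"twist":0},{"fingers":0.85,"x":-0.8,"y":0,"z":0,"twist":0},{"fingers":0.85,"x":-1.5,"y":0,"z":0,"twist":0},{"fingers":0.85,"x":-2.4,"y":0,"z":0,"twist":0},{"fingers":0.7,"x":-3.3,"y":0,"z":0,"twist":0},{"fingers":0.4,"x":-3.8,"y":0,"z":0,"twist":0},{"fingers":0.4,"x":-4,"y":0,"z":0,"twist":0},{"fingers":0.4,"x":-4,"y":0,"z":0,"twist":0}]'
python3 - <<'E'
from h import *
for n in("scene","top","wrist"):
    d=grab(n,"v_"+n);print(n);items(d);items(d,.13,.168,(.47,.6,0.04,.36))
s=telemetry.get_state();plan(dw(-.157,0),.26,1.9,s);plan(dw(-.157,0),.172,1.9,s)
E
```

```text
time: 36.92
position: [0.5308, 0.1033, 0.2828]
tool_rot: [-1.237, 1.19, 1.232]
ft_force: [-0.1, -0.6, -0.9]
grip_width: 0.634
scene
  px [343. 348.] top 0.108 c [ 688.  -200.5] r 10.5 rgb [113.5 116.  110. ]
  px [320. 385.] top 0.108 c [ 686.2 -320.3] r 12.2 rgb [113. 115. 109.]
  px [311. 397.] top 0.108 c [ 683.1 -356.5] r 14.7 rgb [112.  115.  108.5]
  px [373. 198.] top 0.147 c [523.8 301.5] r 33.6 rgb [117.5 114.  110.5]
  px [360. 217.] top 0.147 c [527.5 203.9] r 32.8 rgb [118. 114. 110.]
  px [347. 237.] top 0.161 c [532.4 101.4] r 33.0 rgb [42. 76. 51.]
top
  px [220. 232.] top 0.149 c [523.3 301.9] r 31.2 rgb [134.5 130.5 126. ]
  px [254. 234.] top 0.149 c [527.6 204.2] r 30.6 rgb [138.  134.5 129.5]
wrist
  px [ 64. 334.] top 0.089 c [ 679.4 -195.7] r 6.3 rgb [168. 170. 160.]
  px [439. 235.] top 0.145 c [526.8 204.7] r 30.8 rgb [234.  227.5 221.5]
  px [549. 232.] top 0.145 c [521.6 302.5] r 31.3 rgb [151. 145. 141.]
  px [322. 242.] top 0.160 c [531.3 103.6] r 31.0 rgb [ 77.  164.   97.5]
t37.07 p [0.5289 0.1025 0.2787] yaw92.0 F [-0.7 -0.  -0.3] g0.500 -> x 0.472 y 1.909 z 2.477 twist -17.981775024555144 rows 3.0338924840231627
t37.07 p [0.5289 0.1025 0.2787] yaw92.0 F [-0.7 -0.  -0.3] g0.500 -> x 2.672 y 1.903 z 2.478 twist -17.981775024555144 rows 3.9437685883003546
```

View pics/v_scene.png

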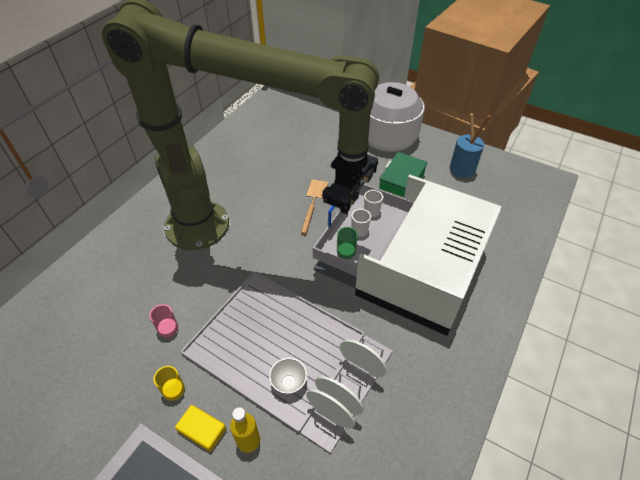

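View pics/v_wrist.png

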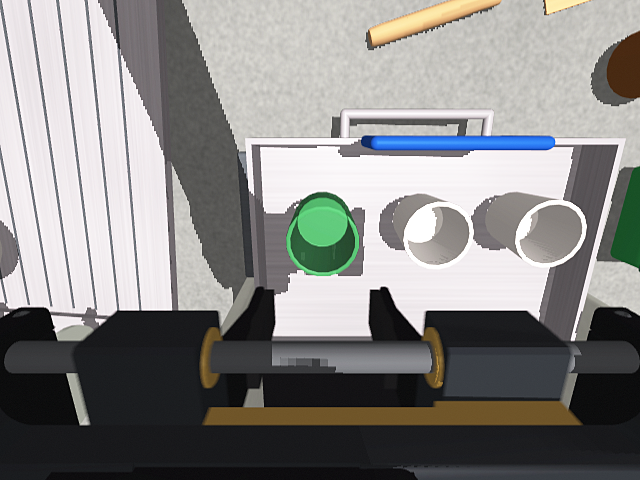

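All three stand in the tray (tumbler (322,235), cups (433,232), (549,232)), rims at the right heights, and the drainer keeps only the bowl. Turn and go over the tray handle.

```bash
python3 -m creep '[{"fingers":0.4,"x":0,"y":0.2,"z":0.3,"twist":1.2},{"fingers":0.4,"x":0,"y":0.4,"z":0.6,"twist":2.5},{"fingers":0.4,"x":0,"y":0.7,"z":0.9,"twist":3.8},{"fingers":0.4,"x":0,"y":1,"z":1.2,"twist":5.1},{"fingers":0.4,"x":0,"y":1.2,"z":1.5,"twist":6.4},{"fingers":0.4,"x":0,"y":1.4,"z":1.8,"twist":7.7},{"fingers":0.4,"x":0,"y":1.6,"z":2.1,"twist":9},{"fingers":0.4,"x":0,"y":1.8,"z":2.3,"twist":10.3},{"fingers":0.4,"x":0,"y":1.9,"z":2.48,"twist":11.6},{"fingers":0.4,"x":0,"y":1.9,"z":2.48,"twist":12.9},{"fingers":0.4,"x":0,"y":1.9,"z":2.48,"twist":14.2},{"fingers":0.4,"x":0,"y":1.9,"z":2.48,"twist":15.5},{"fingers":0.4,"x":0,"y":1.9,"z":2.48,"twist":16.8},{"fingers":0.4,"x":0,"y":1.9,"z":2.48,"twist":18},{"fingers":0.4,"x":0,"y":1.9,"z":2.48,"twist":18},{"fingers":0.4,"x":0,"y":1.9,"z":2.48,"twist":18},{"fingers":0.4,"x":0,"y":1.9,"z":2.48,"twist":18}]'
python3 - <<'E'
from h import *
d=grab("wrist","w_wrist");P=cloud(d)
hsv=cv2.cvtColor(d["pixels"],cv2.COLOR_RGB2HSV);H,S,V=[hsv[...,i].astype(int) for i in range(3)]
m=(H>105)&(H<130)&(S>130)&(P[...,2]>.178)&(P[...,2]<.2)
q=P[m];f=np.polyfit(q[:,1],q[:,0],1);print(np.median(q,0),f,len(q))
plan([f[1]+.2*f[0],.199],.172,1.9)
E
```

```text
time: 38.48
position: [0.4499, 0.1991, 0.2794]
tool_rot: [-0.029, 1.572, 0.029]
ft_force: [0.4, 0.1, 0.0]
grip_width: 0.399
[0.44777482 0.20923776 0.18583666] [-0.03512498  0.45499073] 2027
t38.53 p [0.45   0.1991 0.2797] yaw2.1 F [-0.5 -0.1 -0.1] g0.401 -> x 2.692 y -0.000 z -0.049 twist 0.041211179182246836 rows 2.5827575058872823
```

View pics/w_wrist.png

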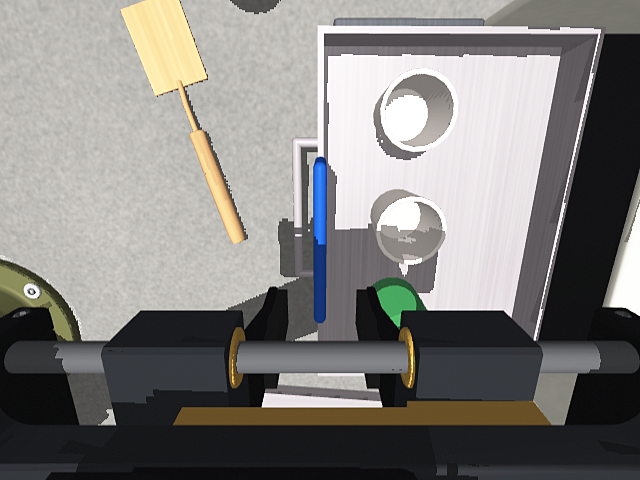

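The blue bar (column ≈320) lies between the fingers. Descend, grip, then push slowly.

```bash
python3 -m creep '[{"fingers":0.4,"x":0.6,"y":0,"z":-0.05,"twist":0},{"fingers":0.4,"x":1.3,"y":0,"z":-0.05,"twist":0},{"fingers":0.4,"x":1.9,"y":0,"z":-0.05,"twist":0},{"fingers":0.4,"x":2.4,"y":0,"z":-0.05,"twist":0},{"fingers":0.4,"x":2.65,"y":0,"z":-0.05,"twist":0},{"fingers":0.4,"x":2.65,"y":0,"z":-0.05,"twist":0},{"fingers":0.4,"x":2.65,"y":0,"z":-0.05,"twist":0},{"fingers":0.2,"x":2.65,"y":0,"z":-0.05,"twist":0},{"fingers":0,"x":2.65,"y":0,"z":-0.05,"twist":0},{"fingers":0,"x":2.65,"y":0,"z":-0.05,"twist":0},{"fingers":0,"x":2.65,"y":0,"z":-0.05,"twist":0},{"fingers":0,"x":2.65,"y":0,"z":-0.05,"twist":0},{"fingers":0,"x":2.65,"y":0,"z":-0.05,"twist":0},{"fingers":0,"x":2.65,"y":0,"z":-0.05,"twist":0}]' 20
python3 - <<'E'
from h import *
plan(dw(.0115,0),.173,1.9)
E
```

```text
time: 39.7
position: [0.4486, 0.1993, 0.1748]
tool_rot: [-0.027, 1.57, 0.027]
ft_force: [-0.8, -0.6, 3.8]
grip_width: 0.105
t39.70 p [0.4486 0.1993 0.1748] yaw2.0 F [-0.8 -0.6  3.8] g0.105 -> x 0.048 y -0.019 z 4.225 twist 0.017357300828703615 rows 4.053080200698418
```

```bash
python3 -m creep '[{"fingers":0,"x":0,"y":0,"z":0.04,"twist":0},{"fingers":0,"x":0,"y":0,"z":0.1,"twist":0},{"fingers":0,"x":0,"y":0,"z":0.18,"twist":0},{"fingers":0,"x":0,"y":0,"z":0.28,"twist":0},{"fingers":0,"x":0,"y":0,"z":0.4,"twist":0},{"fingers":0,"x":0,"y":0,"z":0.54,"twist":0},{"fingers":0,"x":0,"y":0,"z":0.69,"twist":0},{"fingers":0,"x":0,"y":0,"z":0.84,"twist":0},{"fingers":0,"x":0,"y":0,"z":0.99,"twist":0},{"fingers":0,"x":0,"y":0,"z":1.14,"twist":0},{"fingers":0,"x":0,"y":0,"z":1.29,"twist":0},{"fingers":0,"x":0,"y":0,"z":1.44,"twist":0},{"fingers":0,"x":0,"y":0,"z":1.58,"twist":0},{"fingers":0,"x":0,"y":0,"z":1.7,"twist":0},{"fingers":0,"x":0,"y":0,"z":1.8,"twist":0},{"fingers":0,"x":0,"y":0,"z":1.88,"twist":0},{"fingers":0,"x":0,"y":0,"z":1.94,"twist":0},{"fingers":0,"x":0,"y":0,"z":1.98,"twist":0},{"fingers":0,"x":0,"y":0,"z":2,"twist":0},{"fingers":0,"x":0,"y":0,"z":2,"twist":0}]' 20
python3 - <<'E'
from h import *
d=grab("scene","x_scene");items(d,.13,.168,(.54,.63,0.04,.36))
plan(dw(.0115,0),.173,1.9)
E
```

```text
time: 41.37
position: [0.5291, 0.2021, 0.1748]
tool_rot: [-0.027, 1.57, 0.027]
ft_force: [-1.4, 0.3, 5.2]
grip_width: 0.108
  px [396. 206.] top 0.147 c [604. 305.] r 33.3 rgb [117. 113. 109.]
  px [383. 225.] top 0.147 c [608.7 208. ] r 33.5 rgb [117. 114. 110.]
  px [369. 245.] top 0.162 c [615.6 104.2] r 33.2 rgb [36. 69. 45.]
t41.42 p [0.5291 0.202  0.1748] yaw2.0 F [-0.9 -0.6  4.4] g0.105 -> x 0.048 y -0.018 z 2.211 twist 0.013405143525707786 rows 2.121442991626134
```

View pics/x_scene.png

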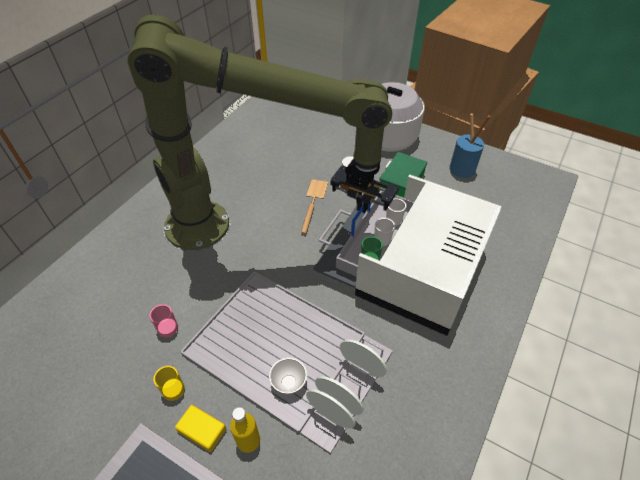

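The load rides upright. Push the rest of the way.

```bash
python3 -m creep '[{"fingers":0,"x":0,"y":0,"z":0.04,"twist":0},{"fingers":0,"x":0,"y":0,"z":0.1,"twist":0},{"fingers":0,"x":0,"y":0,"z":0.18,"twist":0},{"fingers":0,"x":0,"y":0,"z":0.3,"twist":0},{"fingers":0,"x":0,"y":0,"z":0.45,"twist":0},{"fingers":0,"x":0,"y":0,"z":0.6,"twist":0},{"fingers":0,"x":0,"y":0,"z":0.78,"twist":0},{"fingers":0,"x":0,"y":0,"z":0.96,"twist":0},{"fingers":0,"x":0,"y":0,"z":1.14,"twist":0},{"fingers":0,"x":0,"y":0,"z":1.32,"twist":0},{"fingers":0,"x":0,"y":0,"z":1.5,"twist":0},{"fingers":0,"x":0,"y":0,"z":1.66,"twist":0},{"fingers":0,"x":0,"y":0,"z":1.8,"twist":0},{"fingers":0,"x":0,"y":0,"z":1.92,"twist":0},{"fingers":0,"x":0,"y":0,"z":2.02,"twist":0},{"fingers":0,"x":0,"y":0,"z":2.1,"twist":0},{"fingers":0,"x":0,"y":0,"z":2.17,"twist":0},{"fingers":0,"x":0,"y":0,"z":2.23,"twist":0},{"fingers":0,"x":0,"y":0,"z":2.29,"twist":0},{"fingers":0,"x":0,"y":0,"z":2.29,"twist":0}]' 20
python3 - <<'E'
from h import *
s=telemetry.get_state();plan(dw(.0115,0),.173,1.9,s);print(F0,FX@(s["position"][:2]-F0))
E
```

```text
time: 43.08
position: [0.6178, 0.2051, 0.1748]
tool_rot: [-0.029, 1.576, 0.026]
ft_force: [-7.8, -2.9, 10.1]
grip_width: 0.107
t43.08 p [0.6178 0.2051 0.1748] yaw2.0 F [-7.8 -2.9 10.1] g0.107 -> x 0.045 y -0.016 z -0.008 twist 0.020456440841221023 rows 0.046304094185894
[0.606 0.204] 0.011810689597633503
```

```bash
python3 -m creep '[{"fingers":0,"x":0,"y":0,"z":0.04,"twist":0},{"fingers":0,"x":0,"y":0,"z":0.08,"twist":0},{"fingers":0,"x":0,"y":0,"z":0.08,"twist":0}]' 20; python3 -m creep '[{"fingers":0.4,"x":0,"y":0,"z":-0.08,"twist":0},{"fingers":0.4,"x":0,"y":0,"z":-0.08,"twist":0},{"fingers":0.4,"x":0,"y":0,"z":-0.08,"twist":0},{"fingers":0.4,"x":0,"y":0,"z":-0.08,"twist":0},{"fingers":0.4,"x":-0.4,"y":0,"z":-0.08,"twist":0},{"fingers":0.4,"x":-1,"y":0,"z":-0.08,"twist":0},{"fingers":0.4,"x":-1.6,"y":0,"z":-0.08,"twist":0},{"fingers":0.4,"x":-2.2,"y":0,"z":-0.3,"twist":0},{"fingers":0.4,"x":-2.4,"y":0,"z":-1,"twist":0},{"fingers":0.4,"x":-2.4,"y":0,"z":-2,"twist":0},{"fingers":0.4,"x":-2.4,"y":0,"z":-3,"twist":0},{"fingers":0.4,"x":-2.4,"y":0,"z":-4,"twist":0},{"fingers":0.4,"x":-2.4,"y":0,"z":-4.7,"twist":0},{"fingers":0.4,"x":-2.4,"y":0,"z":-4.85,"twist":0},{"fingers":0.4,"x":-2.4,"y":0,"z":-4.85,"twist":0},{"fingers":0.4,"x":-2.4,"y":0,"z":-4.85,"twist":0}]'
python3 - <<'E'
from h import *
d=grab("wrist","y_wrist");P=cloud(d)
hsv=cv2.cvtColor(d["pixels"],cv2.COLOR_RGB2HSV);H,S,V=[hsv[...,i].astype(int) for i in range(3)]
m=(H>105)&(H<130)&(S>130)&(P[...,2]>.178)&(P[...,2]<.2)
q=P[m];f=np.polyfit(q[:,1],q[:,0],1);print("tray bar x at .204",f[1]+.204*f[0])
v,u=np.mgrid[:480,:640]
m=(P[...,2]>.045)&(P[...,2]<.06)&(P[...,0]>.39)&(P[...,0]<.436)&(v<300)
q=P[m];f=np.polyfit(q[:,1],q[:,0],1);print("door bar",np.median(q,0),f,len(q))
d=grab("top","y_top");grab("scene","y_scene");P=cloud(d)
m=(P[...,2]>.035)&(P[...,2]<.065)&(P[...,0]>.39)&(P[...,0]<.44)&(P[...,1]>.1)&(P[...,1]<.3)
q=P[m];print("door bar top",np.median(q,0),len(q))
s=telemetry.get_state();plan(dw(-.183,0),.039,1.9,s)
E
```

```text
time: 43.33
position: [0.6178, 0.2051, 0.1747]
tool_rot: [-0.031, 1.582, 0.026]
ft_force: [-15.8, -3.4, 14.7]
grip_width: 0.106
time: 44.67
position: [0.4303, 0.198, 0.2708]
tool_rot: [-0.027, 1.568, 0.026]
ft_force: [0.1, 0.5, -0.2]
grip_width: 0.398
tray bar x at .204 0.6151889720162105
door bar [0.42268037 0.21085296 0.05277722] [-0.01955411  0.4270826 ] 1479
door bar top [0.42598799 0.13389542 0.05252133] 52
t44.82 p [0.4304 0.1984 0.2702] yaw1.9 F [-0.  -0.7  0. ] g0.398 -> x 5.781 y -0.015 z -0.180 twist 0.009795713133649997 rows 5.547998308399369
```

View pics/y_wrist.png

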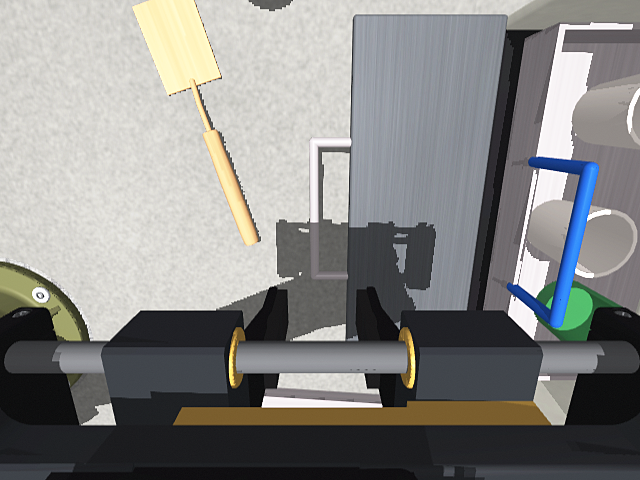

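View pics/y_scene.png

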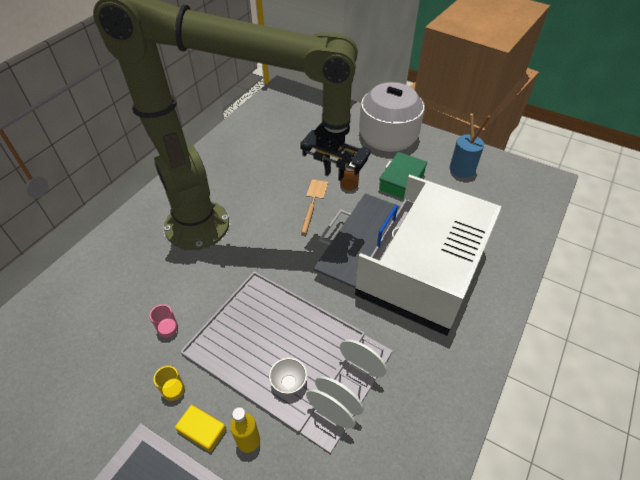

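Tray is home (same 0.6178 as before, 16 N at the stop), all three stand inside. Now grip the door bar.

```bash
python3 -m creep '[{"fingers":0.4,"x":0.6,"y":0,"z":-0.2,"twist":0},{"fingers":0.4,"x":1.5,"y":0,"z":-0.2,"twist":0},{"fingers":0.4,"x":2.4,"y":0,"z":-0.2,"twist":0},{"fingers":0.4,"x":3.3,"y":0,"z":-0.2,"twist":0},{"fingers":0.4,"x":4.1,"y":0,"z":-0.2,"twist":0},{"fingers":0.4,"x":4.8,"y":0,"z":-0.2,"twist":0},{"fingers":0.4,"x":5.4,"y":0,"z":-0.2,"twist":0},{"fingers":0.4,"x":5.77,"y":0,"z":-0.2,"twist":0},{"fingers":0.4,"x":5.77,"y":0,"z":-0.2,"twist":0},{"fingers":0.4,"x":5.77,"y":0,"z":-0.2,"twist":0},{"fingers":0.2,"x":5.77,"y":0,"z":-0.2,"twist":0},{"fingers":0,"x":5.77,"y":0,"z":-0.2,"twist":0},{"fingers":0,"x":5.77,"y":0,"z":-0.2,"twist":0},{"fingers":0,"x":5.77,"y":0,"z":-0.2,"twist":0},{"fingers":0,"x":5.77,"y":0,"z":-0.2,"twist":0},{"fingers":0,"x":5.77,"y":0,"z":-0.2,"twist":0},{"fingers":0,"x":5.77,"y":0,"z":-0.2,"twist":0}]' 15
python3 - <<'E'
from h import *
grab("wrist","z_wrist")
f=lambda t:np.array([183*np.sin(t)+6*np.cos(t),183*np.cos(t)-6*np.sin(t)])
a0=1.571
for t in np.linspace(a0,.75,21)[1:]:
    a=f(t)-f(a0);print("%.3f x %.2f z %.2f"%(t,-a[1]/40,-a[0]/40))
E
```

```text
time: 46.23
position: [0.4223, 0.1983, 0.0402]
tool_rot: [-0.027, 1.568, 0.027]
ft_force: [1.9, -0.2, 2.2]
grip_width: 0.105
1.530 x -0.19 z -0.00
1.489 x -0.38 z 0.00
1.448 x -0.56 z 0.02
1.407 x -0.75 z 0.04
1.366 x -0.94 z 0.07
1.325 x -1.12 z 0.10
1.284 x -1.30 z 0.14
1.243 x -1.48 z 0.20
1.202 x -1.66 z 0.25
1.160 x -1.84 z 0.32
1.119 x -2.01 z 0.39
1.078 x -2.18 z 0.47
1.037 x -2.35 z 0.56
0.996 x -2.51 z 0.65
0.955 x -2.67 z 0.75
0.914 x -2.82 z 0.86
0.873 x -2.98 z 0.97
0.832 x -3.12 z 1.09
0.791 x -3.26 z 1.22
0.750 x -3.40 z 1.35
```

View pics/z_wrist.png

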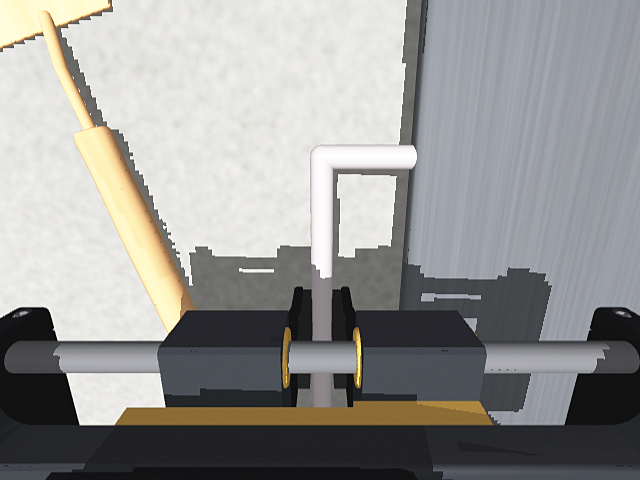

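The door bar is gripped (column 322). Swing up, first half.

```bash
python3 -m creep '[{"fingers":0,"x":-0.19,"y":0,"z":0,"twist":0},{"fingers":0,"x":-0.38,"y":0,"z":0,"twist":0},{"fingers":0,"x":-0.56,"y":0,"z":0.02,"twist":0},{"fingers":0,"x":-0.75,"y":0,"z":0.04,"twist":0},{"fingers":0,"x":-0.94,"y":0,"z":0.07,"twist":0},{"fingers":0,"x":-1.12,"y":0,"z":0.1,"twist":0},{"fingers":0,"x":-1.3,"y":0,"z":0.14,"twist":0},{"fingers":0,"x":-1.48,"y":0,"z":0.2,"twist":0},{"fingers":0,"x":-1.66,"y":0,"z":0.25,"twist":0},{"fingers":0,"x":-1.84,"y":0,"z":0.32,"twist":0},{"fingers":0,"x":-2.01,"y":0,"z":0.39,"twist":0},{"fingers":0,"x":-2.18,"y":0,"z":0.47,"twist":0},{"fingers":0,"x":-2.35,"y":0,"z":0.56,"twist":0},{"fingers":0,"x":-2.51,"y":0,"z":0.65,"twist":0},{"fingers":0,"x":-2.67,"y":0,"z":0.75,"twist":0},{"fingers":0,"x":-2.82,"y":0,"z":0.86,"twist":0},{"fingers":0,"x":-2.98,"y":0,"z":0.97,"twist":0},{"fingers":0,"x":-3.12,"y":0,"z":1.09,"twist":0},{"fingers":0,"x":-3.26,"y":0,"z":1.22,"twist":0},{"fingers":0,"x":-3.4,"y":0,"z":1.35,"twist":0}]' 25
python3 - <<'E'
from h import *
grab("wrist","za_wrist");grab("scene","za_scene")
f=lambda t:np.array([183*np.sin(t)+6*np.cos(t),183*np.cos(t)-6*np.sin(t)])
a0=.75
for t in np.linspace(a0,0,19)[1:]:
    a=f(t)-f(a0);print("%.3f x %.2f z %.2f"%(t,-a[1]/40,-a[0]/40))
E
```

```text
time: 47.95
position: [0.4724, 0.2, 0.1757]
tool_rot: [-0.03, 1.578, 0.026]
ft_force: [-9.4, -0.9, -0.1]
grip_width: 0.105
0.708 x -0.13 z 0.14
0.667 x -0.26 z 0.28
0.625 x -0.38 z 0.43
0.583 x -0.49 z 0.58
0.542 x -0.60 z 0.74
0.500 x -0.70 z 0.90
0.458 x -0.79 z 1.07
0.417 x -0.88 z 1.24
0.375 x -0.96 z 1.41
0.333 x -1.03 z 1.59
0.292 x -1.09 z 1.77
0.250 x -1.15 z 1.95
0.208 x -1.20 z 2.14
0.167 x -1.24 z 2.32
0.125 x -1.28 z 2.51
0.083 x -1.30 z 2.70
0.042 x -1.32 z 2.89
0.000 x -1.33 z 3.08
```

View pics/za_wrist.png

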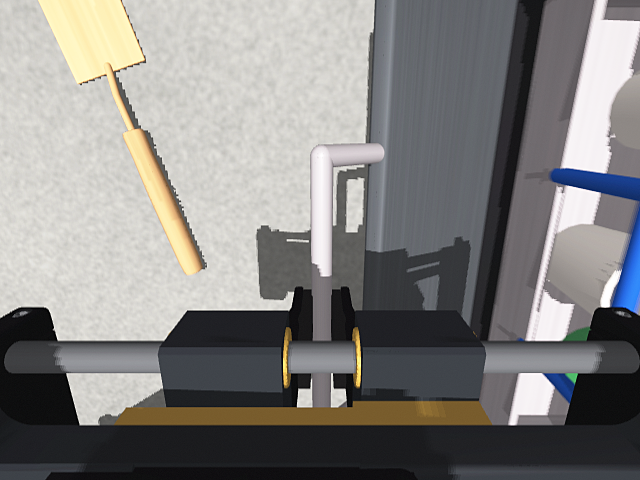

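View pics/za_scene.png

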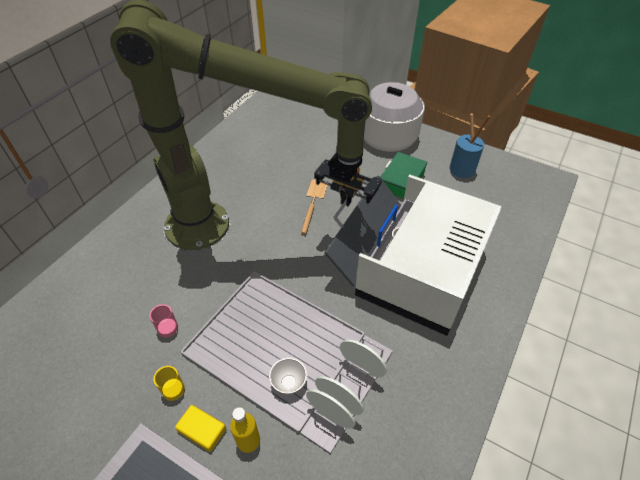

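```bash
python3 -m creep '[{"fingers":0,"x":-0.13,"y":0,"z":0.14,"twist":0},{"fingers":0,"x":-0.26,"y":0,"z":0.28,"twist":0},{"fingers":0,"x":-0.38,"y":0,"z":0.43,"twist":0},{"fingers":0,"x":-0.49,"y":0,"z":0.58,"twist":0},{"fingers":0,"x":-0.6,"y":0,"z":0.74,"twist":0},{"fingers":0,"x":-0.7,"y":0,"z":0.9,"twist":0},{"fingers":0,"x":-0.79,"y":0,"z":1.07,"twist":0},{"fingers":0,"x":-0.88,"y":0,"z":1.24,"twist":0},{"fingers":0,"x":-0.96,"y":0,"z":1.41,"twist":0},{"fingers":0,"x":-1.03,"y":0,"z":1.59,"twist":0},{"fingers":0,"x":-1.09,"y":0,"z":1.77,"twist":0},{"fingers":0,"x":-1.15,"y":0,"z":1.95,"twist":0},{"fingers":0,"x":-1.2,"y":0,"z":2.14,"twist":0},{"fingers":0,"x":-1.24,"y":0,"z":2.32,"twist":0},{"fingers":0,"x":-1.28,"y":0,"z":2.51,"twist":0},{"fingers":0,"x":-1.3,"y":0,"z":2.7,"twist":0},{"fingers":0,"x":-1.32,"y":0,"z":2.89,"twist":0},{"fingers":0,"x":-1.33,"y":0,"z":3,"twist":0},{"fingers":0,"x":-1.33,"y":0,"z":3.08,"twist":0},{"fingers":0,"x":-1.33,"y":0,"z":3.08,"twist":0}]' 25
python3 - <<'E'
from h import *
s=telemetry.get_state();print(s["ft_force"],FX@(s["position"][:2]-F0))
E
```

```text
time: 49.72
position: [0.5993, 0.2044, 0.2313]
tool_rot: [-0.026, 1.57, 0.027]
ft_force: [-3.2, -0.8, 6.0]
grip_width: 0.105
[-3.23424298 -0.82317016  6.03987323] -0.006703991846302869
```

Almost shut; press slowly until the stop answers.

```bash
python3 -m creep '[{"fingers":0,"x":0,"y":0,"z":0.03,"twist":0},{"fingers":0,"x":0,"y":0,"z":0.06,"twist":0},{"fingers":0,"x":0,"y":0,"z":0.1,"twist":0},{"fingers":0,"x":0,"y":0,"z":0.1,"twist":0}]' 25;  python3 - <<'E'
from h import *
s=telemetry.get_state();print(s["ft_force"],FX@(s["position"][:2]-F0))
E
```

```text
time: 50.05
position: [0.5993, 0.2043, 0.2313]
tool_rot: [-0.03, 1.577, 0.026]
ft_force: [-13.5, -4.0, 11.8]
grip_width: 0.103
[-13.50001575  -4.00390049  11.77300992] -0.00664626906899227
```

The bar does not move any more (−13.5 N). Release, rise, back off and look.

```bash
python3 -m creep '[{"fingers":0.3,"x":0,"y":0,"z":-0.06,"twist":0},{"fingers":0.4,"x":0,"y":0,"z":-0.08,"twist":0},{"fingers":0.4,"x":0,"y":0,"z":-0.08,"twist":0},{"fingers":0.4,"x":0,"y":0,"z":-0.08,"twist":0},{"fingers":0.4,"x":-0.3,"y":0,"z":-0.08,"twist":0},{"fingers":0.4,"x":-0.8,"y":0,"z":-0.08,"twist":0},{"fingers":0.4,"x":-1.5,"y":0,"z":-0.08,"twist":0},{"fingers":0.4,"x":-2.2,"y":0,"z":-0.08,"twist":0},{"fingers":0.4,"x":-2.5,"y":-0.5,"z":-0.5,"twist":0},{"fingers":0.4,"x":-2.5,"y":-1.5,"z":-1.2,"twist":0},{"fingers":0.4,"x":-2.5,"y":-2.4,"z":-1.8,"twist":0},{"fingers":0.4,"x":-2.5,"y":-3.2,"z":-2.2,"twist":0},{"fingers":0.4,"x":-2.5,"y":-3.6,"z":-2.4,"twist":0},{"fingers":0.4,"x":-2.5,"y":-3.6,"z":-2.4,"twist":0},{"fingers":0.4,"x":-2.5,"y":-3.6,"z":-2.4,"twist":0}]'
python3 - <<'E'
from h import *
for n in("wrist","scene","top"):
    d=grab(n,"zb_"+n);P=cloud(d);x,y,z=P[...,0],P[...,1],P[...,2]
    m=(z>.228)&(z<.26)&(x>.55)&(x<.63)&(y>.11)&(y<.3)
    q=P[m]
    if len(q)>20: print(n,"bar u",np.median((q[:,:2]-F0)@FX),"z",np.percentile(q[:,2],90),len(q))
    m=(z>.15)&(z<.199)&(x>.55)&(x<.62)&(y>.01)&(y<.4);q=P[m]; 
    if len(q)>20:
        print("  door face/edge u by z",[(round(zz,2),np.percentile((q[abs(q[:,2]-zz)<.006][:,:2]-F0)@FX,10).round(4)) for zz in(.16,.175,.19) if (abs(q[:,2]-zz)<.006).sum()>5])
E
```

```text
time: 51.3
position: [0.5116, 0.0559, 0.3299]
tool_rot: [-0.026, 1.569, 0.023]
ft_force: [-0.2, 0.7, 0.9]
grip_width: 0.401
wrist bar u -0.008728392403300964 z 0.24301894507283667 2616
  door face/edge u by z [(0.16, np.float64(-0.0147)), (0.17, np.float64(-0.0141)), (0.19, np.float64(-0.0132))]
scene bar u -0.005979605456799582 z 0.2449670808203706 143
  door face/edge u by z [(0.16, np.float64(-0.0026)), (0.17, np.float64(-0.0024)), (0.19, np.float64(-0.0029))]
top bar u -0.0067338933468637854 z 0.24548754628634867 238
  door face/edge u by z [(0.16, np.float64(-0.0138)), (0.17, np.float64(-0.013)), (0.19, np.float64(-0.0123))]
```

View pics/zb_scene.png

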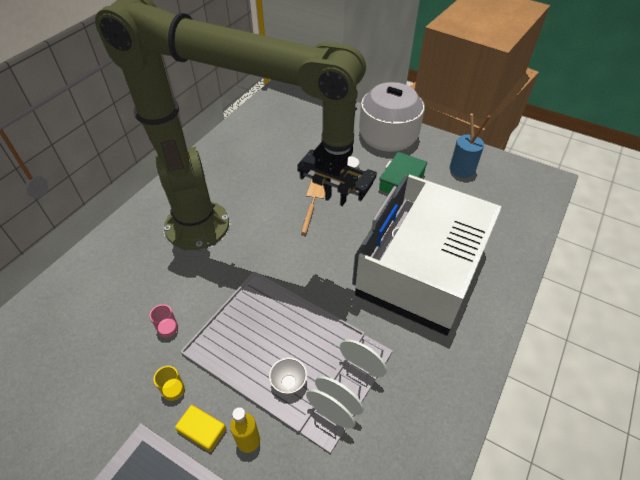

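View pics/zb_top.png

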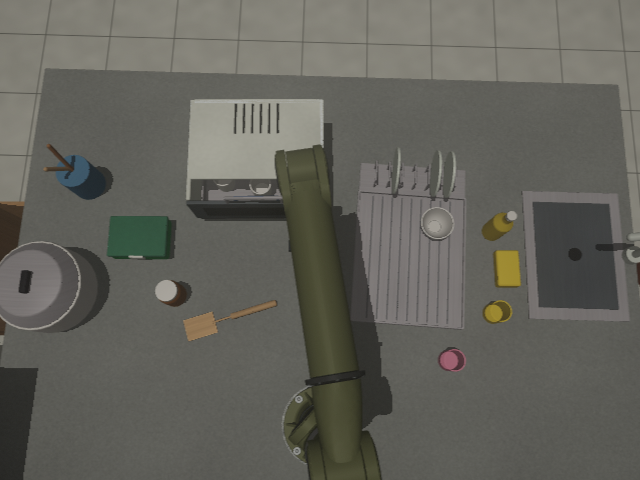

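View pics/zb_wrist.png

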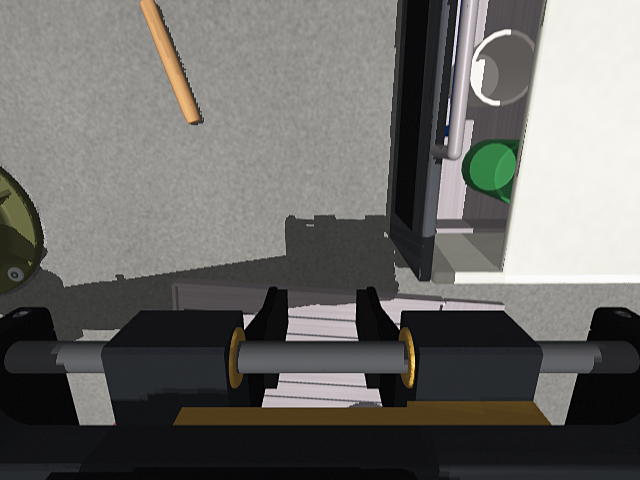

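The door stands upright, the cups stand inside, and all else is in place. The bar reads −6.0/−6.7/−8.7 mm from scene/top/wrist (−6 is closed). Because of that spread, I'll nudge the bar once with shut fingers to confirm it is on the stop.

```bash
python3 - <<'E'
from h import *
plan(dw(-.05,0),.23,1.9)
E
python3 -m creep '[{"fingers":0,"x":0,"y":0.8,"z":0.3,"twist":0},{"fingers":0,"x":0,"y":1.8,"z":0.6,"twist":0},{"fingers":0,"x":0,"y":2.8,"z":1,"twist":0},{"fingers":0,"x":0,"y":3.5,"z":1.16,"twist":0},{"fingers":0,"x":0,"y":3.5,"z":1.16,"twist":0},{"fingers":0,"x":0.7,"y":3.5,"z":1.16,"twist":0},{"fingers":0,"x":1.5,"y":3.5,"z":1.16,"twist":0},{"fingers":0,"x":2.2,"y":3.5,"z":1.16,"twist":0},{"fingers":0,"x":2.5,"y":3.5,"z":1.16,"twist":0},{"fingers":0,"x":2.5,"y":3.5,"z":1.16,"twist":0},{"fingers":0,"x":2.5,"y":3.5,"z":1.16,"twist":0}]' 15
python3 - <<'E'
from h import *
s=telemetry.get_state();print((s["position"][:2]-F0)@FX,(s["position"][:2]-F0)@FY,s["ft_force"]);grab("wrist","zc_wrist")
E
```

```text
t51.45 p [0.5118 0.0592 0.3293] yaw2.2 F [0.1 0.7 0.2] g0.399 -> x 2.486 y 3.532 z 1.238 twist 0.050125056763610586 rows 4.310132304894622
time: 52.37
position: [0.5529, 0.1996, 0.2292]
tool_rot: [-0.027, 1.571, 0.029]
ft_force: [1.3, -0.6, 0.2]
grip_width: 0.005
-0.05320629048785142 -0.0026312614626306545 [ 1.33061699 -0.59905584  0.17932787]
```

View pics/zc_wrist.png

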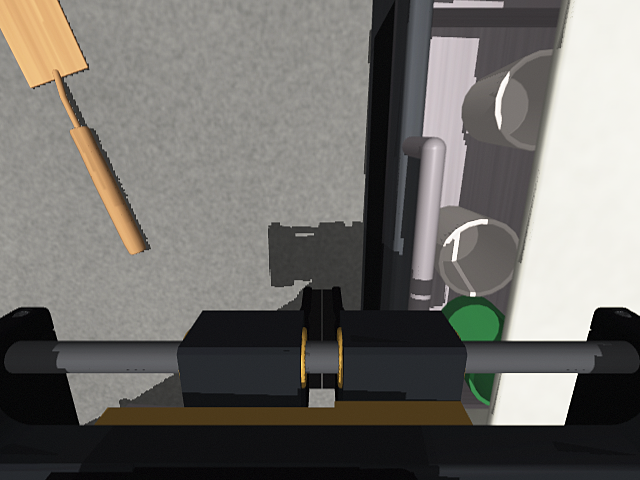

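The shut fingers are in front of the bar (column ≈428). Advance slowly.

```bash
python3 -m creep '[{"fingers":0,"x":0,"y":0,"z":0.15,"twist":0},{"fingers":0,"x":0,"y":0,"z":0.3,"twist":0},{"fingers":0,"x":0,"y":0,"z":0.45,"twist":0},{"fingers":0,"x":0,"y":0,"z":0.55,"twist":0},{"fingers":0,"x":0,"y":0,"z":0.62,"twist":0},{"fingers":0,"x":0,"y":0,"z":0.66,"twist":0},{"fingers":0,"x":0,"y":0,"z":0.66,"twist":0}]'; python3 -m creep '[{"fingers":0,"x":0,"y":0,"z":0.03,"twist":0},{"fingers":0,"x":0,"y":0,"z":0.06,"twist":0},{"fingers":0,"x":0,"y":0,"z":0.06,"twist":0}]'
```

```text
time: 53.0
position: [0.5795, 0.1998, 0.2286]
tool_rot: [-0.027, 1.571, 0.027]
ft_force: [0.0, -0.3, -0.5]
grip_width: 0.006
time: 53.25
position: [0.5817, 0.1998, 0.2287]
tool_rot: [-0.027, 1.571, 0.027]
ft_force: [-0.9, 0.3, -0.2]
grip_width: -0.0
```

```bash
python3 -m creep '[{"fingers":0,"x":0,"y":0,"z":0.03,"twist":0},{"fingers":0,"x":0,"y":0,"z":0.06,"twist":0},{"fingers":0,"x":0,"y":0,"z":0.09,"twist":0},{"fingers":0,"x":0,"y":0,"z":0.09,"twist":0}]'; python3 -m creep '[{"fingers":0,"x":0,"y":0,"z":0.03,"twist":0},{"fingers":0,"x":0,"y":0,"z":0.06,"twist":0},{"fingers":0,"x":0,"y":0,"z":0.06,"twist":0}]'
```

```text
time: 53.58
position: [0.5852, 0.1999, 0.2287]
tool_rot: [-0.027, 1.571, 0.027]
ft_force: [-0.1, -0.4, -0.5]
grip_width: 0.004
time: 53.83
position: [0.5854, 0.1999, 0.2286]
tool_rot: [-0.029, 1.576, 0.027]
ft_force: [-7.1, -2.2, 3.7]
grip_width: 0.004
```

```bash
python3 -m creep '[{"fingers":0,"x":0,"y":0,"z":0.04,"twist":0},{"fingers":0,"x":0,"y":0,"z":0.06,"twist":0},{"fingers":0,"x":0,"y":0,"z":0.06,"twist":0}]';python3 -m creep '[{"fingers":0,"x":0,"y":0,"z":-0.3,"twist":0},{"fingers":0,"x":0,"y":0,"z":-1,"twist":0},{"fingers":0,"x":-1,"y":0,"z":-1.6,"twist":0},{"fingers":0,"x":-2,"y":-0.8,"z":-2,"twist":0},{"fingers":0,"x":-2.5,"y":-1.8,"z":-2.2,"twist":0},{"fingers":0,"x":-2.5,"y":-2.8,"z":-2.2,"twist":0},{"fingers":0,"x":-2.5,"y":-3.8,"z":-2.2,"twist":0},{"fingers":0,"x":-2.5,"y":-4.8,"z":-2.2,"twist":0},{"fingers":0,"x":-2.5,"y":-5.5,"z":-2.2,"twist":0},{"fingers":0,"x":-2.5,"y":-5.5,"z":-2.2,"twist":0},{"fingers":0,"x":-2.5,"y":-5.5,"z":-2.2,"twist":0},{"fingers":0,"x":-2.5,"y":-5.5,"z":-2.2,"twist":0},{"fingers":0,"x":-2.5,"y":-5.5,"z":-2.2,"twist":0}]'
python3 - <<'E'
from h import *
for n in("scene","top"):
    d=grab(n,"zd_"+n);P=cloud(d);x,y,z=P[...,0],P[...,1],P[...,2]
    m=(z>.228)&(z<.26)&(x>.55)&(x<.63)&(y>.11)&(y<.3);q=P[m]
    print(n,"bar u",np.median((q[:,:2]-F0)@FX))
    items(d,.12,.175,(.61,.68,.04,.37))
print(telemetry.get_state()["ft_force"])
E
```

```text
time: 54.08
position: [0.5854, 0.2, 0.2286]
tool_rot: [-0.031, 1.58, 0.026]
ft_force: [-13.6, -4.3, 6.2]
grip_width: 0.005
time: 55.17
position: [0.5099, -0.0208, 0.3289]
tool_rot: [-0.029, 1.57, 0.03]
ft_force: [-0.4, 0.5, -0.4]
grip_width: 0.009
scene bar u -0.006000431829826977
  px [394. 216.] top 0.166 c [617.5 261.5] r 3.2 rgb [34. 51. 96.]
  px [394. 232.] top 0.147 c [650.3 198.7] r 24.9 rgb [165.5 164.5 157.5]
  px [379. 240.] top 0.169 c [619.9 142.7] r 5.1 rgb [20. 44. 90.]
top bar u -0.006632640689929033
  px [224. 184.] top 0.149 c [677.4 304.8] r 27.4 rgb [85. 83. 78.]
  px [260. 190.] top 0.149 c [667.4 199.3] r 30.1 rgb [106.  103.5  97.5]
  px [291. 183.] top 0.163 c [676.4 106.8] r 14.1 rgb [59. 90. 62.]
[ 0.18415911 -1.09918181 -0.35811242]
```

View pics/zd_top.png

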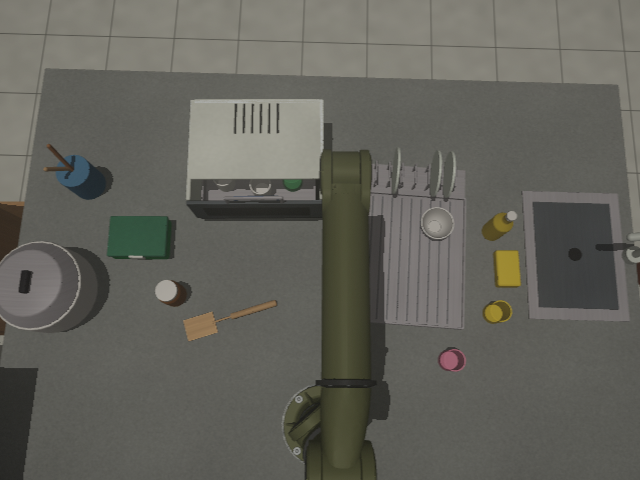

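View pics/zd_scene.png

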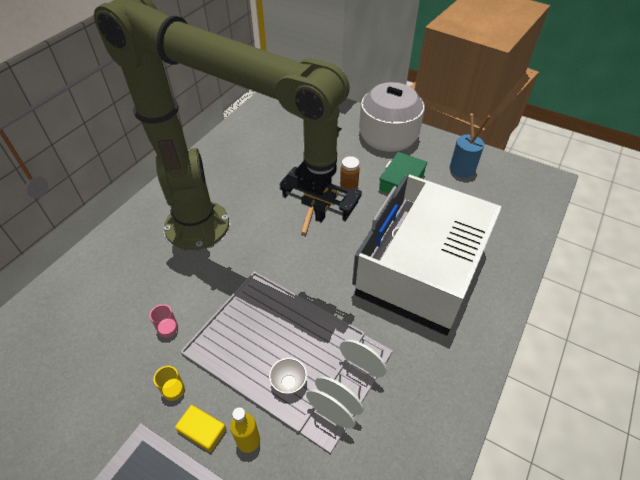

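Door upright and on its stop. The three rims are at the right heights inside (top view (224,184), (260,190), (291,183)), and the robot is clear. Hand in.

```bash
python3 -c "
from bench import workorder;print(workorder.close_job())"
```

```text
the job is handed in; nothing more can be done
None
```

The job is done and handed in at about 55 s. The one green tumbler and both white cups are on the tray, mouth up. The second tumbler was not in the scene.

- **Door and tray opened:** I swung the door down until it lay level at its stop and drew the tray out 0.170 m to its stop.
- **Placing:** I lowered each piece until the wrist felt the tray floor before letting go. Both cup rims read 0.145 m and the tumbler's 0.160 m, as they should for standing pieces.
- **Closing:** I pushed the tray back to the handle position it started from, with 16 N against the stop. Then I swung the door up until the bar would not move under 13.5 N.
- **Last checks:** The door handle bar read −6.0 mm (scene camera) and −6.6 mm (top camera) from the dryer's front plane, where −6 means closed. An oblique wrist view gave −8.7 mm, so I nudged the bar with shut fingers. It did not move under 13.6 N. All three pieces showed upright inside the dryer in the top view.
- **Left alone:** The bowl, lunchbox, spatula, soap bottle, sponge, jar and the pink and yellow look-alikes were not touched. I saw none of the tumbler or cups knocked aside.

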